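# Fetch the spray can from the leaning carton and clamp it

### The arm

A 6-joint arm with a two-finger parallel gripper is mounted at the origin on the work surface. World frame = base frame: x ahead of the robot, y to its left, z up, the work surface at z = 0. Lengths are in mm, angles in rad, forces in N, time in s.
With the tool pointing down it reaches from about 300 to 950 mm from the base axis. Payload 3.1 kg.
Tool frame: the origin (TCP) lies between the finger pads; the fingertips stand 17 mm ahead of it and the grasp point (between the pads) lies 2 mm behind it; x points along the fingers, y is the direction in which the jaws open and shut, and the axes are right-handed (so a half turn about x gives the same grasp; the last joint's range is limited). The gripper opens to 85 mm and grips with 20 to 120 N. Pads are 22 mm wide; open, the fingers measure 114 mm over their backs; the gripper's body (76 mm by 85 mm) begins 54 mm behind the grasp point. The pads swing forward as they close: fully open they stand 13 mm farther back than shut.
Start: joints at [1.056, 0.308, 1.634, -0, 1.2, -0.07], TCP at [268.949, 564.18, 248.272] pointing down, gripper open.
Joint ranges: [-3.06, 3.06], [-0.79, 1.96], [0.05, 2.63], [-1.19, 4.34], [0.05, 2.64], [-2.94, 2.94]. Speed limits (rad/s): [2.79, 2.79, 3.14, 3.14, 3.14, 3.14].

### API

Orientations are given as a unit quaternion [w, x, y, z].
In Python, from workcell import ctrl gives the robot as it stands.
- The arm moves only by the tool apply_moves, never from a script. Its argument "moves" is a list of rows, each a list of 5 numbers: the opening, from 0 (shut) to 1 (fully open), then the shift along the tool's x, y, z in cm, then the turn about the tool's x in degrees. A call has exactly 5 rows; each row shifts and turns the commanded pose from where the row before left it, along the tool's axes as they then stand; what a row does not reach is not made up. A row lasts 1/10 s, in which the tool goes at most 50 mm and 8.59 degrees, less where a joint would pass 70% of its speed; a pose out of reach is approached as far as the arm can. A call is refused whole if a number of a shift passes 5 or a number of a turn 8.59, either way. A call with a gripper value outside its range is refused whole. The fingers move at their own pace and stop on an object; "grip_force" is the grip in N (left out, the last holds). Time passes only in rows, so rows that do not move let the fingers close, or fill a call up. It gives the time, the measured TCP pose, the force and the opening at its end, in the units of the state.
- ctrl.state(): the state, without advancing time (a new reading comes with each control period).
- ctrl.get_image(name): name is "scene" or "top" or "wrist"; returns the picture (420x560x3 uint8, red, green, blue); there is no depth.
- ctrl.get_calibration(name): a dict with "mtx" (3x3 intrinsics, pixels), "D" ([k1, k2, p1, p2, k3] as OpenCV has them; the pictures are not rectified), "cam_to_world" (4x4, takes a point from camera to world coordinates). Camera axes: x right, y up, looking along -z (the intrinsics and any distortion apply to the point x, -y, -z); pixel columns grow to the right and rows downward; lengths in mm; the calibration is good to about 2 mm. A picture is of the moment at which its call begins: read the wrist's pose just before it. get_calibration takes no time and is no camera call; for the wrist camera it gives the pose at the moment of the call.
- ctrl.finish_job(): hands the job in, once; it reports no verdict.
Trained networks look in the newest picture that a camera, given by its name, has taken for a name from the list of things; names that differ only in an ending like _2 or _b are one class to them, and where a whole thing is asked for, a point or a joint stands for the part that bears it (a point fixed in the world has none). Each returns a list of dicts, best first, with "conf" (0 to 1); they miss things now and then, are a little off and sometimes report something else, mostly with a low value. They report only what shows in the picture. A call takes as long as a camera call.
- ctrl.trace(label, camera): "pixels" (420x560 bool, what is visible of it) and "xy" ([column, row] in pixels, amid what is visible of it).
- ctrl.tip_of(label, camera): "xy" ([column, row] in pixels: a listed point, or the origin of a listed thing).
The state is a dict: "time": time; "qpos": joint angles; "joint_vel": joint speeds; "joint_efforts": joint torques, N m; "tcp_pos": TCP position; "eef_rot": TCP orientation; "force": force on the tool from outside, world axes, zero at the start; "wrist_torque": the same for the moment, N m; "grip_width": finger opening in mm.
Only numpy, scipy, OpenCV 4.12 (cv2) and the standard library are available. Lean on these libraries where they do the work, as an engineer would, in place of code of your own. Each camera call takes 0.05 s, during which the arm holds its last target.

### The job

Lift the spray can (the one with the tall straight cap) out of the partitioned carton that leans towards you, and set it down gently, upright, in the bench clamp between the V-shaped jaw and the sliding jaw. Then slide the jaw by its upright grip until the can is held snug against the V, and let go. Leave the other bottles in their cells and the other things on the table where they are.

Things in the scene. Friction and masses are not known exactly. Their poses are not given: they have to be found in the camera images.
- carton: Fixed open cardboard carton of 2 x 3 cells on a plywood rack. Origin on the table under its middle; z vertical, x level from the low near side to the raised far side, y along the rows of three. It leans 25 deg (0.436 rad) about y, mouth towards -x: the cell axes run along (-0.42, 0, 0.91) of this frame. The spray can is in one of the three cells of the far, higher row.
- carton_mouth (a point): Middle of the carton's leaning mouth, level with its rim; axes as carton. Along the lean: outer walls 150 high, dividers only 105 high, all 4 thick, floor 4 thick. Carton outside 162 deep, 292 wide; each cell 92 wide along y, 75 deep. Its highest point is about 230 above the table.
- spray_can_center (a point): Centre (half-way up) of the white round spray can: 150 tall, 52 diameter up to 92, then a shoulder, then a straight cap of 36 diameter from 104 to 150 above its underside (best grip, above the dividers). Own z runs from underside to cap and leans with the carton at the start. It stands on the cell floor, resting on the near divider, within 4 of the cell middle along y. 0.2 to 0.4 kg.
- jar_bottle_center (a point): Centre of a white bottle with a wide flat cap, 52 diameter, 115 tall, in the far row of the carton. To be left in its cell.
- nozzle_bottle_center (a point): Centre of a white bottle with a pointed cone top, 52 diameter, 138 tall, in the far row of the carton. To be left in its cell.
- jar_bottle_2_center (a point): Centre of a second wide-cap bottle, 52 diameter, 115 tall, in the near row. To be left in its cell.
- nozzle_bottle_2_center (a point): Centre of a second cone-top bottle, 52 diameter, 138 tall, in the near row. To be left in its cell.
- clamp: Fixed bench clamp: steel base plate 270 (x) x 100 (y) x 12 thick, origin under its middle on the table, z up. The fixed black V jaw stands near its -x end and opens to +x; jaws reach 57 above the table. A 52 can pressed home in the V has its axis at x = -80, y = 0 of this frame, standing on the plate's top at z = 12.
- clamp_seat (a point): Point on the clamp plate's top (12 above the table) where the axis of the can stands when it is home in the V jaw.
- clamp_jaw (a joint): Travel of the sliding jaw in m, 0 wide open to 0.075; grows as the jaw moves along -x of the clamp towards the V jaw. At 0 the jaw's face is 86 from the can seat's axis; the jaw touches a can that is home in the V at 0.060. It moves against about 2 N of friction and stays where it is left; a push of 10 to 15 N seats the can firmly.
- jaw_grip (a point): Point to grip on the sliding jaw, 70 above the table: a black square upright post 20 x 20, from 30 to 92 above the table, 80 behind the jaw face (166 from the can seat axis when fully open, 106 when closed on the can). The bar below it is 26 wide and reaches 30 above the table. Moves with the jaw; axes as the clamp.
- cup: Black paper-cup shape, 76 across, 95 tall, bystander at the table's far side; origin under its centre.
- kit_box: Flat white box 80 x 160 x 40, bystander at the far side; origin under its centre.
- notebook: Closed brown notebook 80 x 140 x 14, bystander at the far side; origin under its centre.

How it is judged (in metres and radians):
On the way, in this order (a step that is already met when the one before it is completed fails the run):
1. the spray can is lifted out past the dividers (its centre over 0.22 m above the table) (height (world z) of spray_can_center above 0.22 m), for 0.1 s.
2. the can stands upright on the clamp plate between the jaws, let go (height (world z) of spray_can_center below 0.093 m and angle between spray_can_center's own z axis and vertical below 0.1 rad and horizontal distance between spray_can_center and clamp_seat below 0.05 m and contact force between the fingers and spray_can below 0.1 N), for 0.2 s.
At the end, for the whole second after the job is handed in: The can stands upright (within 0.1 rad) and still on the clamp plate, its axis within 6 mm of its seat in the V jaw, and the sliding jaw is closed on it (travel over 0.0565, gap under 3.5 mm); nothing else has been disturbed (height (world z) of spray_can_center between 0.08 and 0.093 m and angle between spray_can_center's own z axis and vertical below 0.1 rad and horizontal distance between spray_can_center and clamp_seat below 0.006 m and value of joint clamp_jaw above 0.0565 m and linear speed of spray_can below 0.02 m/s); the robot touches nothing.
It fails at once if another bottle in the carton moved by more than 35 mm (distance of any of jar_bottle_center, nozzle_bottle_center, jar_bottle_2_center, nozzle_bottle_2_center from where it was at the start of the episode above 0.035 m).
It fails at once if the cup, box or notebook moved by more than 30 mm (distance of any of cup, kit_box, notebook from where it was at the start of the episode above 0.03 m).
It fails at once if the can dropped (falling free at over 0.5 m/s, as from more than about 12 mm) (contact force between the fingers and spray_can below 0.1 N and linear speed of spray_can above 0.5 m/s).
It fails at once if the can slammed onto the clamp or crushed in it (over 60 N) (contact force between spray_can and clamp above 60 N).
It also fails if it takes over 56 s, if anything falls off the work surface, if the arm or the gripper's body presses on something with over 40 N, if the wrist force passes 120 N, or if a joint passes its speed limit or range.

## Working session

There is one attempt and no reset: what is moved stays moved. The work goes in short steps, Python scripts to look and compute and a tool call to move; the robot and the scene stay as the last step left them, time stands still between calls to the robot, and variables do not carry over. Pictures are saved under pics/ and viewed, and the job is handed in when it is done.

Besides the shell and the picture viewer there is one more tool, called after ">>>" as name([rows], argument=value, ...), one row to a line, values as JSON. apply_moves: Moves the arm, as the interface text tells. Its arguments: {"type":"object","properties":{"moves":{"type":"array"},"grip_force":{"type":"number"}},"required":["moves"]}

```bash
ls; mkdir -p pics; python3 - <<'E'
from workcell import ctrl
import cv2,numpy as np
print(ctrl.state())
for n in ["scene","top","wrist"]:
    im=ctrl.get_image(n); cv2.imwrite(f"pics/{n}0.png",im[:,:,::-1])
    c=ctrl.get_calibration(n); print(n,np.round(c["mtx"],1).tolist(),np.round(c["D"],3),np.round(c["cam_to_world"],3).tolist())
E
```

```text
pics
{'time': 0.0, 'qpos': array([ 1.05627142e+00,  3.08993454e-01,  1.63519276e+00,  2.90415175e-05,
        1.19966626e+00, -6.97270853e-02]), 'joint_vel': array([-7.26301223e-04,  1.52641958e-05, -6.97383741e-05, -5.00824182e-04,
        1.81013244e-04, -2.18710679e-03]), 'joint_efforts': array([ 1.71469204e-03, -4.15228558e+01, -2.76669019e+01, -6.70861596e-05,
        1.00268744e-02,  6.58862490e-06]), 'tcp_pos': array([268.57295936, 563.49527502, 247.05124576]), 'eef_rot': array([ 0.68945102,  0.15520778,  0.68992953, -0.15673251]), 'force': array([ 0.11019028, -0.34977548,  0.03931898]), 'wrist_torque': array([0.01625733, 0.05019689, 0.05560387]), 'grip_width': 85.08958781483861}
scene [[398.1, 0.0, 276.8], [0.0, 398.1, 203.5], [0.0, 0.0, 1.0]] [-0.076  0.     0.     0.     0.   ] [[0.528, -0.621, 0.579, 1078.084], [0.849, 0.37, -0.377, -348.913], [0.02, 0.691, 0.723, 759.693], [0.0, 0.0, 0.0, 1.0]]
top [[384.1, 0.0, 271.2], [0.0, 384.1, 203.7], [0.0, 0.0, 1.0]] [0.005 0.    0.    0.    0.   ] [[-0.009, 0.996, -0.093, 491.639], [-0.999, -0.012, -0.033, -28.246], [-0.034, 0.092, 0.995, 1003.02], [0.0, 0.0, 0.0, 1.0]]
wrist [[377.2, 0.0, 276.2], [0.0, 377.2, 209.0], [0.0, 0.0, 1.0]] [-0.107  0.     0.     0.     0.   ] [[0.43, -0.86, -0.274, 197.99], [0.903, 0.409, 0.133, 597.615], [-0.002, -0.305, 0.953, 372.198], [0.0, 0.0, 0.0, 1.0]]
```

View pics/scene0.png

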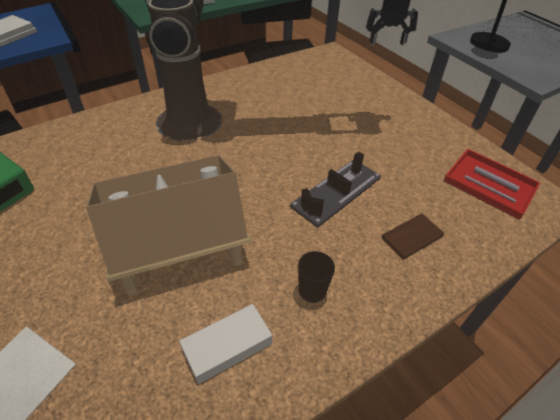

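View pics/top0.png

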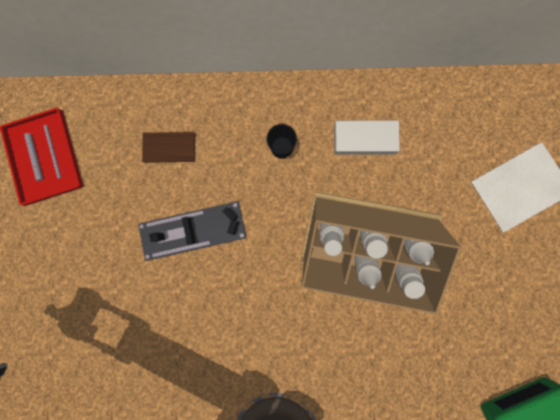

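View pics/wrist0.png

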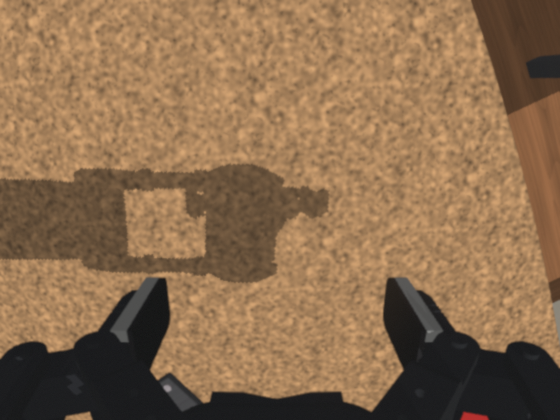

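```bash
cat > h.py <<'E'
from workcell import ctrl
import cv2,numpy as np
from scipy.spatial.transform import Rotation as R
def ray(cam,xy,cal=None):
    c=cal or ctrl.get_calibration(cam); K=np.array(c["mtx"]);D=np.array(c["D"]);T=np.array(c["cam_to_world"])
    u=cv2.undistortPoints(np.array([[xy]],float),K,D)[0,0]
    d=T[:3,:3]@np.array([u[0],-u[1],-1.]); return T[:3,3],d/np.linalg.norm(d)
def atz(cam,xy,z,cal=None):
    o,d=ray(cam,xy,cal); return o+d*(z-o[2])/d[2]
def proj(cam,P,cal=None):
    c=cal or ctrl.get_calibration(cam); T=np.linalg.inv(np.array(c["cam_to_world"]))
    p=(T[:3,:3]@np.atleast_2d(P).T).T+T[:3,3]
    p=p*[1,-1,-1]
    return cv2.projectPoints(p,np.zeros(3),np.zeros(3),np.array(c["mtx"]),np.array(c["D"]))[0][:,0]
def tri(rays):
    A=np.zeros((3,3));b=np.zeros(3)
    for o,d in rays:
        M=np.eye(3)-np.outer(d,d);A+=M;b+=M@o
    p=np.linalg.solve(A,b); return p,[np.linalg.norm((np.eye(3)-np.outer(d,d))@(p-o)) for o,d in rays]
E
python3 - <<'E'
from h import *
for cam in ["top","scene"]:
    im=ctrl.get_image(cam)
    if cam=="top": cv2.imwrite("pics/topz.png",cv2.resize(im[180:320,290:470,::-1],None,fx=4,fy=4,interpolation=cv2.INTER_CUBIC))
    for l in ["spray_can_center","carton","carton_mouth","clamp","clamp_seat","jaw_grip","jar_bottle_center","nozzle_bottle_center","cup"]:
        print(cam,l,[(np.round(r["xy"],1).tolist(),round(r["conf"],2)) for r in ctrl.tip_of(l,cam)])
print(ctrl.state()["time"])
E
```

```text
top spray_can_center [([332.0, 228.9], 0.83), ([408.4, 276.8], 0.31)]
top carton [([367.3, 235.8], 0.58), ([377.4, 265.1], 0.52)]
top carton_mouth [([377.8, 267.0], 0.77)]
top clamp [([194.3, 232.1], 0.75)]
top clamp_seat [([224.2, 224.6], 0.63)]
top jaw_grip [([158.5, 240.9], 0.67)]
top jar_bottle_center [([372.2, 236.9], 0.67)]
top nozzle_bottle_center [([414.4, 249.2], 0.84)]
top cup [([281.9, 146.9], 0.82)]
scene spray_can_center [([338.2, 190.9], 0.73)]
scene carton [([178.7, 253.7], 0.68), ([226.8, 344.6], 0.68), ([354.7, 160.2], 0.6)]
scene carton_mouth [([160.1, 175.4], 0.81)]
scene clamp [([338.4, 192.4], 0.83)]
scene clamp_seat [([314.3, 202.6], 0.68)]
scene jaw_grip [([355.6, 158.9], 0.65)]
scene jar_bottle_center []
scene nozzle_bottle_center []
scene cup [([310.8, 294.4], 0.86)]
1.15
```

View pics/topz.png

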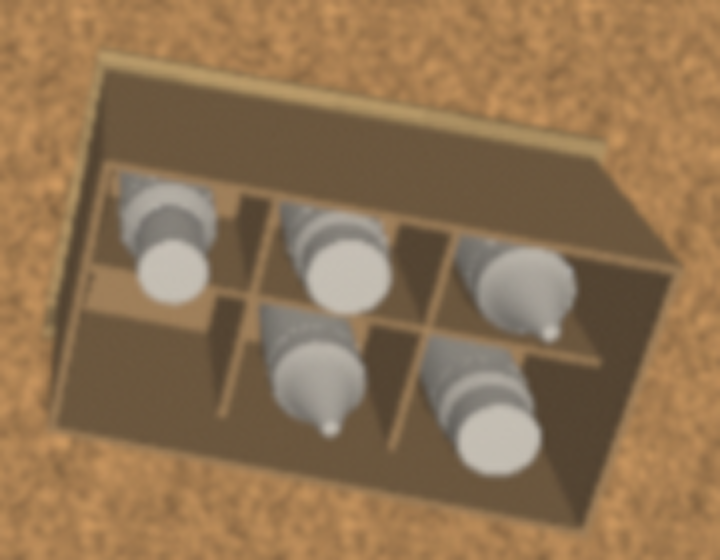

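```bash
python3 - <<'E'
from h import *
im=cv2.imread("pics/scene0.png")
cv2.imwrite("pics/scz.png",cv2.resize(im[140:300,80:260],None,fx=4,fy=3.7*1,interpolation=cv2.INTER_CUBIC))
cv2.imwrite("pics/scc.png",cv2.resize(im[140:230,280:390],None,fx=6,fy=6,interpolation=cv2.INTER_CUBIC))
im=cv2.imread("pics/top0.png")
cv2.imwrite("pics/topc.png",cv2.resize(im[195:265,130:255],None,fx=6,fy=6,interpolation=cv2.INTER_CUBIC))
E
```

```text
(no output)
```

View pics/scz.png

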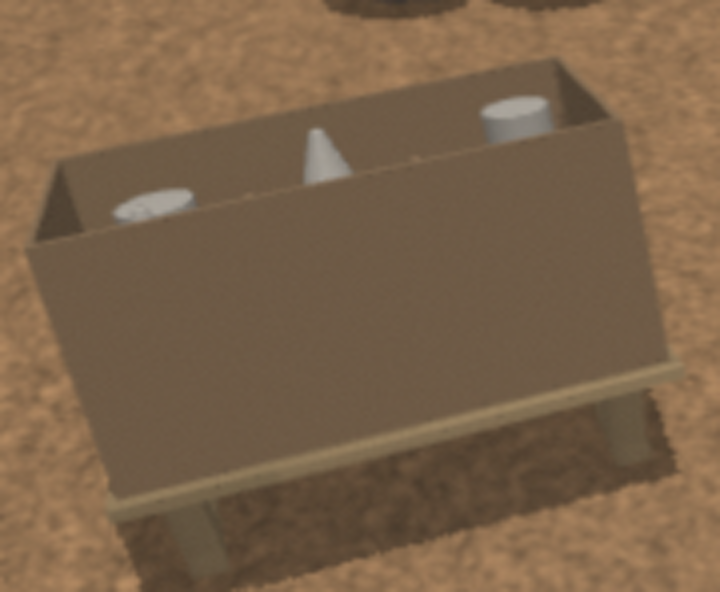

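View pics/scc.png

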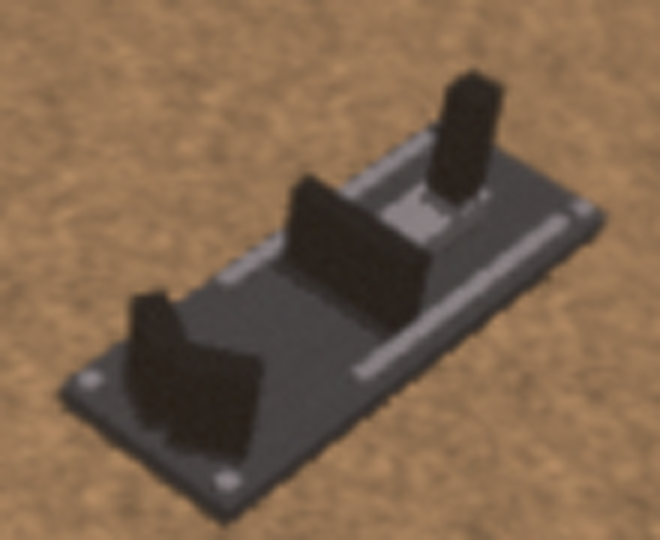

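View pics/topc.png

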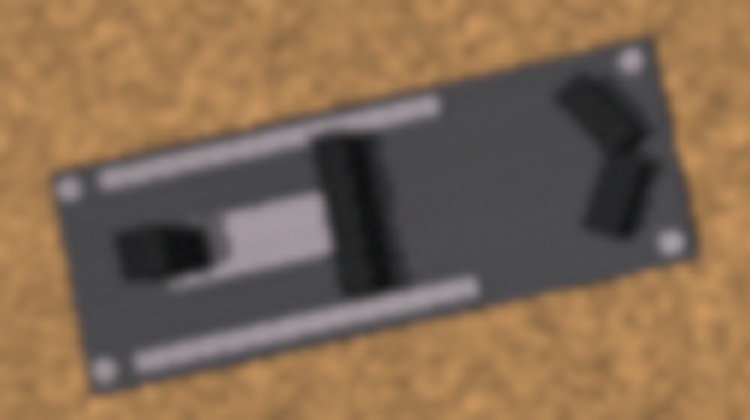

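```bash
cat > fit.py <<'E'
from h import *
from scipy.optimize import least_squares
ct,cs=ctrl.get_calibration("top"),ctrl.get_calibration("scene")
s,c=np.sin(.4363),np.cos(.4363)
RL=np.array([[c,0,-s],[0,1,0],[s,0,c]])
L=np.array([[-81,146,0],[-81,-146,0],[81,-146,0],[81,146,0.]])
pt=np.array([[303.75,287],[435,311.75],[459.5,247],[316.25,220]]);ps=np.array([[219.2,156.2],[95,183.8],[87.5,206.8],[235.5,173]])
def rz(a): return R.from_euler('z',a).as_matrix()
def W(p): return (rz(p[3])@RL@L.T).T+p[:3]
def f(p): return np.r_[proj("top",W(p),ct)-pt,proj("scene",W(p),cs)-ps].ravel()
r=least_squares(f,[490,-200,196,0.]); M=r.x; print("mouth",r.x,np.round(r.fun,1))
K=np.array([[135,-50,12],[-135,-50,12],[-135,50,12],[135,50,12.]])
qt=np.array([[139.2,223.7],[238.7,201.3],[245.8,238.3],[145.3,260.3]])
qs=np.array([[380.5,175.5],[317.5,225.3],[290.8,205],[353.3,160.3]])
def W2(p): return (rz(p[2])@K.T).T+np.r_[p[:2],p[3]]
def f2(p): return np.r_[proj("top",W2(p),ct)-qt,proj("scene",W2(p),cs)-qs].ravel()
r=least_squares(f2,[500,200,1.8,0]); C=r.x; print("clamp",r.x,np.round(r.fun,1))
seat=(rz(C[2])@[-80,0,12])+np.r_[C[:2],C[3]]; grip=(rz(C[2])@[86,0,70])+np.r_[C[:2],C[3]]
print("seat",seat,"grip",grip,proj("top",[seat,grip]),proj("scene",[seat,grip]))
# spray: cap top centre in both views
o=tri([ray("top",(290+172/4,180+270/4)),ray("scene",(80+515/4,140+104/3.7))]);print("captop",o)
# prediction from model: cell y centre 96, far row cell centre x=+39.5; rests on near divider: axis x=2+26=28; floor -146
for y in (96,):
  for h in (0,75,150): print(h,(rz(M[3])@RL@np.array([28,y,-146+h]))+M[:3])
E
python3 fit.py
```

```text
mouth [ 4.30555575e+02 -2.21121678e+02  1.84322538e+02 -1.94985503e-01] [-2.5  0.5  0.9  2.   0.7 -0.5 -0.7 -0.3  1.  -0.5 -1.2  0.4 -0.9  1.9
  0.8  0.2]
clamp [515.72028912 212.6926355    1.78153809  -6.27582034] [-1.  -0.1 -0.3 -0.3  0.6  0.1 -0.   0.8  0.7  1.   0.3  0.7 -1.5 -0.3
  0.3 -0.6]
seat [532.455114   134.4625541    5.72417966] grip [497.73035238 296.78997301  63.72417966] [[221.82915044 224.20514352]
 [152.34345072 238.09202089]] [[317.61052665 204.51837224]
 [360.14175204 159.89548915]]
captop (array([ 473.94980657, -127.93624275,  205.36142159]), [np.float64(0.2887596951073796), np.float64(0.28875969510740696)])
0 [ 534.58075887 -143.81181293   63.8320991 ]
75 [ 503.48717509 -137.67099358  131.8062073 ]
150 [ 472.3935913  -131.53017423  199.7803155 ]
```

>>> apply_moves([
  [0.6, -0.6, -3.5, 3.0, 0],
  [0.6, -0.6, -3.5, 3.0, 0],
  [0.6, -0.6, -3.5, 3.0, 0],
  [0.6, -0.6, -3.5, 3.0, 0],
  [0.6, -0.6, -3.5, 3.0, 0],
], grip_force=30)

```text
time: 1.65
tcp_pos: [329.2, 340.0, 278.6]
eef_rot: [0.69, 0.156, 0.69, -0.156]
force: [0.7, 0.3, 0.3]
grip_width: 50.9
```

```bash
cat > look.py <<'E'
from h import *
import sys,pickle
def look(name,labels=(),cam="wrist"):
    cal={k:np.array(v) for k,v in ctrl.get_calibration(cam).items()}; im=ctrl.get_image(cam)
    cv2.imwrite(f"pics/{name}.png",im[:,:,::-1]); pickle.dump(cal,open(f"pics/{name}.pkl","wb"))
    for l in labels: print(l,[(np.round(r["xy"],1).tolist(),round(r["conf"],2)) for r in ctrl.tip_of(l,cam)])
def load(name): return pickle.load(open(f"pics/{name}.pkl","rb"))
if __name__=="__main__": look(sys.argv[1],sys.argv[3:],sys.argv[2]); s=ctrl.state(); print(s["time"],s["tcp_pos"],s["force"],s["grip_width"])
E
python3 look.py w1 wrist jaw_grip clamp_seat
```

```text
jaw_grip [([299.4, 344.7], 0.81)]
clamp_seat [([201.8, 370.7], 0.74), ([302.0, 344.7], 0.44)]
1.8 [329.87249021 340.02752431 278.99528195] [-0.57122639 -0.25184551  0.71332518] 51.4047976361886
```

>>> apply_moves([
  [0.6, -0.6, -3.5, 3.0, 0],
  [0.6, -0.6, -3.5, 3.0, 0],
  [0.6, -0.6, -3.5, 3.0, 0],
  [0.6, -0.6, -3.5, 3.0, 0],
  [0.6, -0.6, -3.5, 3.0, 0],
])

```text
time: 2.3
tcp_pos: [389.7, 118.9, 308.8]
eef_rot: [0.69, 0.156, 0.69, -0.155]
force: [1.5, 0.3, -0.5]
grip_width: 51.2
```

```bash
python3 look.py w2 wrist jaw_grip clamp_seat
```

```text
jaw_grip [([464.0, 202.8], 0.6), ([286.8, 404.6], 0.34)]
clamp_seat [([338.6, 260.0], 0.76)]
2.45 [390.50879657 118.06743914 308.94006611] [0.05375183 0.1047086  0.60423246] 51.32530693638449
```

View pics/w1.png

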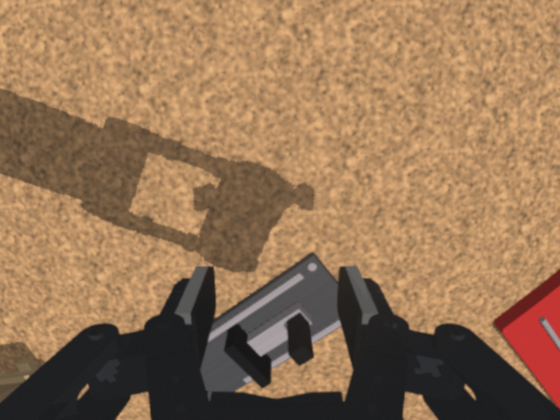

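View pics/w2.png

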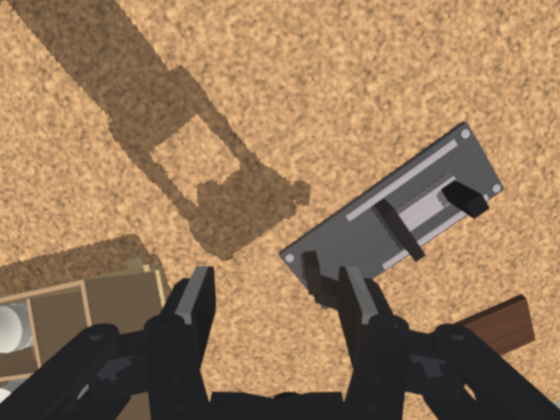

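```bash
python3 - <<'E'
from look import *
w1,w2=load("w1"),load("w2")
print("grip",tri([ray("w",(299.4,344.7),w1),ray("w",(464,202.8),w2),ray("top",(158.5,240.9)),ray("scene",(355.6,158.9))]))
print("grip2",tri([ray("w",(299.4,344.7),w1),ray("w",(464,202.8),w2)]))
print("seat",tri([ray("w",(338.6,260.),w2),ray("top",(224.2,224.6)),ray("scene",(314.3,202.6))]))
# plate corners in w2 (z=12)
for p in [(465,123),(503,187),(280,252)]: print(p,atz("w",p,12,w2))
for p in [(139.2,223.7),(238.7,201.3),(245.8,238.3),(145.3,260.3)]: print("top",p,atz("top",p,12))
for p in [(380.5,175.5),(317.5,225.3),(290.8,205),(353.3,160.3)]: print("scene",atz("scene",p,12))
E
```

```text
grip (array([496.2819197 , 281.06507888,  73.99175494]), [np.float64(5.948228838036915), np.float64(3.21467824245342), np.float64(6.294710019608203), np.float64(1.3457867143424038)])
grip2 (array([504.80212882, 283.57771508,  65.59898015]), [np.float64(0.9659577148849694), np.float64(0.9659577148849067)])
seat (array([530.46476709, 129.85711316,  13.62183197]), [np.float64(6.739991738621557), np.float64(2.875781094537971), np.float64(4.464373048351991)])
(465, 123) [440.2964087  331.56879396  12.        ]
(503, 187) [532.9163564  353.35835288  12.        ]
(280, 252) [492.78244085  75.51192594  12.        ]
top (139.2, 223.7) [535.81203024 350.08761393  12.        ]
top (238.7, 201.3) [591.2967914   89.49793761  12.        ]
top (245.8, 238.3) [495.24268721  71.2589286   12.        ]
top (145.3, 260.3) [441.04965919 331.93455927  12.        ]
scene [536.7176545  350.51227345  12.        ]
scene [594.58298773  88.35139392  12.        ]
scene [502.65168874  69.51055547  12.        ]
scene [445.78138954 326.02170068  12.        ]
```

>>> apply_moves([
  [0.6, -0.4, -3.5, 3.0, 0],
  [0.6, -0.4, -3.5, 3.0, 0],
  [0.6, -0.4, -3.5, 3.0, 0],
  [0.6, 0, -3.5, 2.0, 0],
  [0.6, 0, -2.0, 1.0, 0],
])

```text
time: 2.95
tcp_pos: [429.9, -77.4, 320.2]
eef_rot: [0.69, 0.156, 0.69, -0.156]
force: [0.4, -0.2, -0.5]
grip_width: 51.8
```

>>> apply_moves([
  [0.6, 0, -1.5, -0.5, -7],
  [0.6, 0, -2.5, 0, -7.3],
  [0.6, 0, 0, 0, 0],
  [0.6, 0, 0, 0, 0],
  [0.6, 0, 0, 0, 0],
])

```text
time: 3.45
tcp_pos: [410.4, -110.5, 320.1]
eef_rot: [0.704, 0.069, 0.704, -0.068]
force: [-0.0, 0.2, 0.1]
grip_width: 50.8
```

```bash
python3 look.py w3 wrist spray_can_center carton_mouth
```

```text
spray_can_center [([164.9, 200.2], 0.34)]
carton_mouth [([137.7, 252.8], 0.67)]
3.6 [ 410.13608221 -110.99010225  320.23784262] [ 0.61219647 -0.1210937   0.37346585] 51.51431257440677
```

View pics/w3.png

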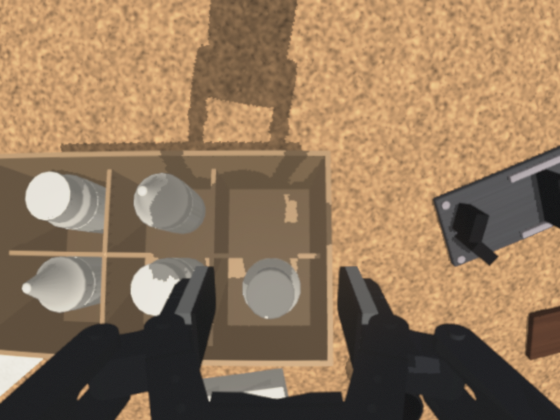

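```bash
python3 - <<'E'
from look import *
from scipy.optimize import least_squares
import fit
from fit import *
w3=load("w3")
pw=np.array([[328,153],[329,362.]])
def g(p): return np.r_[proj("top",W(p),ct)-pt,proj("scene",W(p),cs)-ps,2*(proj("w",W(p)[[0,3]],w3)-pw)].ravel()
r=least_squares(g,M,loss="soft_l1");M=r.x;print("mouth",M,np.round(r.fun[-4:],1)); 
print("residuals",np.round(g(M),1))
print("cap",tri([ray("w",(271,287.5),w3),ray("top",(290+172/4,180+270/4)),ray("scene",(80+515/4,140+104/3.7))]))
a=rz(M[3])@RL
print("axis",a[:,2])
for h in (0,75,130,150): print(h,a@np.array([28,96,-146+h])+M[:3])
im=cv2.imread("pics/w3.png"); cv2.imwrite("pics/w3z.png",cv2.resize(im[140:380,200:350],None,fx=3,fy=2.5))
E
```

```text
mouth [ 4.30555575e+02 -2.21121678e+02  1.84322538e+02 -1.94985503e-01] [-2.5  0.5  0.9  2.   0.7 -0.5 -0.7 -0.3  1.  -0.5 -1.2  0.4 -0.9  1.9
  0.8  0.2]
clamp [515.72028912 212.6926355    1.78153809  -6.27582034] [-1.  -0.1 -0.3 -0.3  0.6  0.1 -0.   0.8  0.7  1.   0.3  0.7 -1.5 -0.3
  0.3 -0.6]
seat [532.455114   134.4625541    5.72417966] grip [497.73035238 296.78997301  63.72417966] [[221.82915044 224.20514352]
 [152.34345072 238.09202089]] [[317.61052665 204.51837224]
 [360.14175204 159.89548915]]
captop (array([ 473.94980657, -127.93624275,  205.36142159]), [np.float64(0.2887596951073796), np.float64(0.28875969510740696)])
0 [ 534.58075887 -143.81181293   63.8320991 ]
75 [ 503.48717509 -137.67099358  131.8062073 ]
150 [ 472.3935913  -131.53017423  199.7803155 ]
mouth [ 4.30554212e+02 -2.21747082e+02  1.81158914e+02 -2.04189637e-01] [-0.  -2.   0.2  0.7]
residuals [-2.4 -0.4  0.2  2.3  0.6  0.2 -0.  -0.8  1.3  0.9 -0.8  1.  -1.1  2.7
  0.5  2.  -0.  -2.   0.2  0.7]
cap (array([ 471.06979146, -126.92256583,  200.85033609]), [np.float64(2.573226218108714), np.float64(3.189162079758342), np.float64(1.4916099382305914)])
axis [-0.41380995  0.08568993  0.90632144]
0 [ 535.28654974 -145.39793949   60.66847504]
75 [ 504.25080314 -138.97119477  128.64258324]
130 [ 481.49125563 -134.25824865  178.49026258]
150 [ 473.21505654 -132.54445006  196.61669143]
```

View pics/w3z.png

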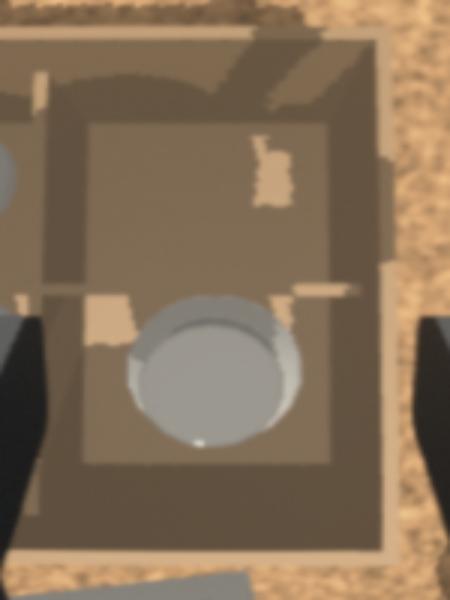

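```bash
python3 - <<'E'
from look import *
w3=load("w3")
a=ray("w",(270.4,293.5),w3);b=ray("top",(333,247.5));c=ray("scene",(208.7,168.1))
print(tri([a,b,c]),tri([a,b]),tri([a,c]),tri([b,c]))
s=ctrl.state();print(s["tcp_pos"],R.from_quat(s["eef_rot"],scalar_first=True).as_matrix().round(3))
E
```

```text
(array([ 472.77946512, -127.44350038,  203.5368726 ]), [np.float64(1.1447613054249672), np.float64(1.3376120316369526), np.float64(0.772796251662409)]) (array([ 473.96070248, -127.75086678,  199.78094545]), [np.float64(0.6144526844506712), np.float64(0.6144526844506745)]) (array([ 471.69708352, -127.06673308,  203.41836176]), [np.float64(0.43111130534720377), np.float64(0.43111130534723296)]) (array([ 473.92745392, -127.98068368,  205.38461599]), [np.float64(0.34093922575653196), np.float64(0.3409392257566121)])
[ 410.13608221 -110.99010225  320.23784262] [[ 0.     0.193  0.981]
 [ 0.     0.981 -0.193]
 [-1.     0.    -0.   ]]
```

>>> apply_moves([
  [0.6, 3, -0.2, 2.5, 0],
  [0.6, 3, -0.2, 2.5, 0],
  [0.6, 2, 0, 2.0, 0],
  [0.6, 0, 0, 0, 0],
  [0.6, 0, 0, 0, 0],
])

```text
time: 4.1
tcp_pos: [477.3, -128.9, 239.9]
eef_rot: [0.703, 0.069, 0.705, -0.069]
force: [0.2, -0.5, 0.4]
grip_width: 51.2
```

```bash
python3 look.py w4 wrist; python3 look.py s4 scene
```

```text
4.15 [ 477.55579537 -129.14531144  240.78014759] [0.26045356 0.36508328 0.43893393] 51.42808354337233
4.2 [ 477.72556492 -129.33328113  241.36397482] [0.52516929 0.05512354 0.45214586] 51.49842178012722
```

View pics/w4.png

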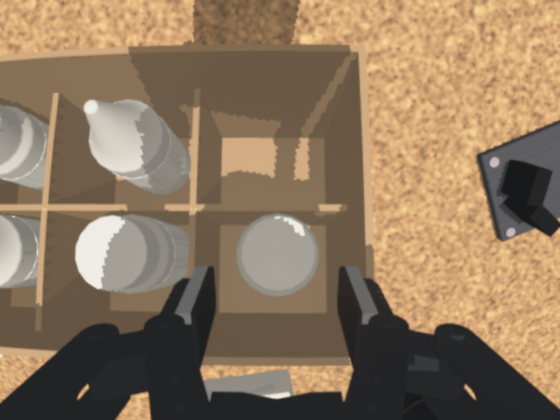

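View pics/s4.png

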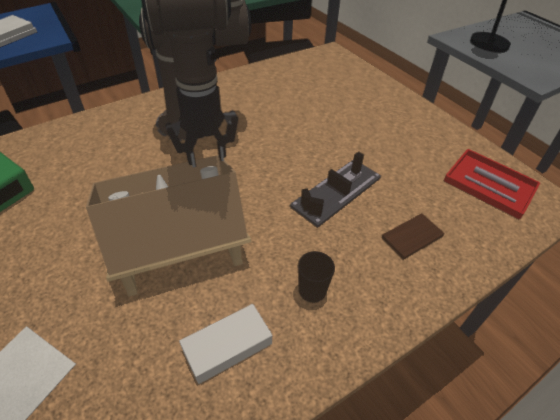

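```bash
python3 - <<'E'
from look import *
w3,w4=load("w3"),load("w4")
a=ray("w",(270.4,293.5),w3);d=ray("w",(277.5,254),w4);b=ray("top",(333,247.5));c=ray("scene",(208.7,168.1))
print(tri([a,b,c,d]),tri([a,d]))
s=ctrl.state();print(s["tcp_pos"])
# TCP axis in image at cap height
print(proj("w",[[s["tcp_pos"][0],s["tcp_pos"][1],z] for z in (190,205)],w4))
E
```

```text
(array([ 472.75632298, -127.40224154,  203.50487146]), [np.float64(1.0896807775414918), np.float64(1.3745250767717787), np.float64(0.7916936669709763), np.float64(0.1258402901878668)]) (array([ 476.35794294, -127.82871598,  195.4323022 ]), [np.float64(0.1431680857460431), np.float64(0.1431680857460295)])
[ 477.72556492 -129.33328113  241.36397482]
[[275.34308174 252.54216896]
 [275.27983456 265.71659589]]
```

>>> apply_moves([
  [0.6, 1.0, 0.1, 0, 0],
  [0.6, 1.0, 0, 0, 0],
  [0.6, 1.0, 0, 0, 0],
  [0.6, 1.0, 0, 0, 0],
  [0.6, 0.5, 0, 0, 0],
])

```text
time: 4.7
tcp_pos: [476.8, -128.2, 193.6]
eef_rot: [0.703, 0.069, 0.705, -0.069]
force: [0.2, -0.2, -1.0]
grip_width: 51.1
```

```bash
python3 look.py w5 wrist
```

```text
4.75 [ 476.57292802 -128.12480772  193.18549994] [-0.06544384 -0.11248038 -0.76322441] 51.09689625475224
```

View pics/w5.png

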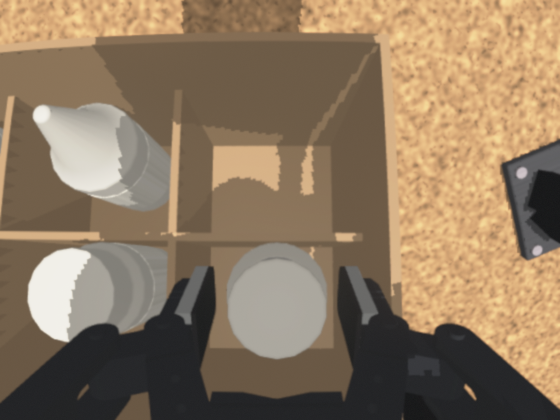

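>>> apply_moves([
  [0.6, 0.4, 0, 0.2, 0],
  [0.3, 0, 0, 0, 0],
  [0.0, 0, 0, 0, 0],
  [0.0, 0, 0, 0, 0],
  [0.0, 0, 0, 0, 0],
], grip_force=30)

```text
time: 5.25
tcp_pos: [480.0, -128.9, 191.2]
eef_rot: [0.704, 0.069, 0.704, -0.069]
force: [1.2, -0.4, -2.8]
grip_width: 34.8
```

>>> apply_moves([
  [0.0, -0.9, 0, -0.42, 0],
  [0.0, -0.9, 0, -0.42, 0],
  [0.0, -0.9, 0, -0.42, 0],
  [0.0, -0.9, 0, -0.42, 0],
  [0.0, -0.9, 0, -0.42, 0],
])

```text
time: 5.75
tcp_pos: [458.7, -124.8, 237.3]
eef_rot: [0.704, 0.069, 0.704, -0.069]
force: [1.8, -0.6, -2.9]
grip_width: 34.7
```

```bash
python3 look.py w6 wrist;python3 look.py s6 scene
```

```text
5.8 [ 458.84397756 -124.88943979  238.74719317] [-0.40055028  0.72550071 -2.89658929] 34.96712187338765
5.85 [ 459.03553094 -124.93080931  237.96557484] [ 0.45298231 -0.99298156 -2.41606363] 34.91502406249745
```

View pics/w6.png

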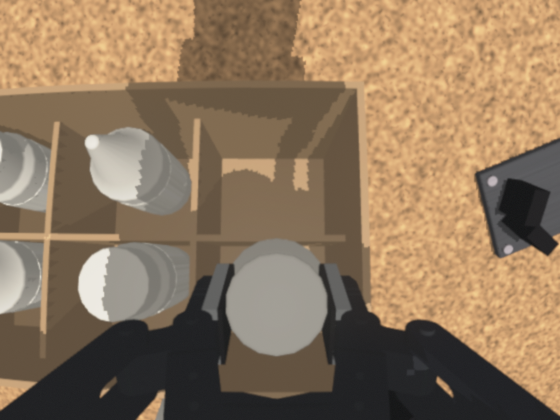

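View pics/s6.png

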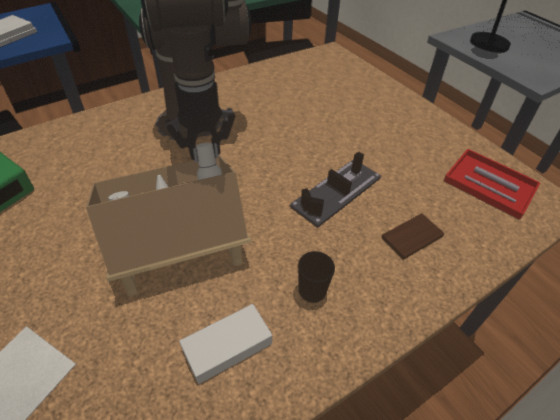

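>>> apply_moves([
  [0.0, -1.8, 0, -0.84, 0],
  [0.0, -1.8, 0, -0.84, 0],
  [0.0, -1.8, 0, -0.84, 0],
  [0.0, -1.8, 0, -0.84, 0],
  [0.0, -1.8, 0, -0.42, 0],
])

```text
time: 6.35
tcp_pos: [420.5, -117.0, 326.2]
eef_rot: [0.703, 0.069, 0.705, -0.069]
force: [0.5, -0.1, -2.0]
grip_width: 34.7
```

>>> apply_moves([
  [0.0, -1.5, 0, 0, 0],
  [0.0, -1.5, 0, 0, 0],
  [0.0, -1.5, 0, 0, 0],
  [0.0, 0, 0, 0, 0],
  [0.0, 0, 0, 0, 0],
])

```text
time: 6.85
tcp_pos: [421.6, -117.3, 370.6]
eef_rot: [0.703, 0.069, 0.704, -0.069]
force: [0.2, 0.5, -4.1]
grip_width: 35.1
```

```bash
python3 look.py w7 wrist;python3 look.py s7 scene
```

```text
6.9 [ 421.33969621 -117.23980938  370.05465435] [ 0.10922221 -0.57191606 -2.24477784] 34.82529282605764
6.95 [ 421.25269445 -117.19693881  369.79461921] [-0.32239528  0.71130045 -2.96144204] 35.063851042838024
```

View pics/w7.png

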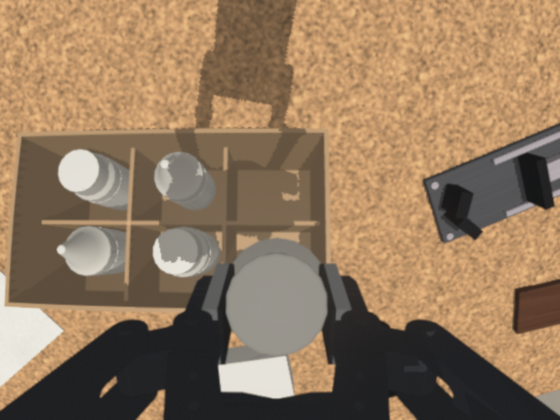

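View pics/s7.png

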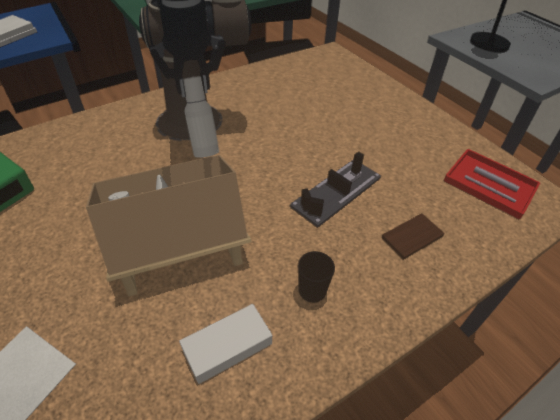

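>>> apply_moves([
  [0.0, -0.5, 1.5, 0.1, 0],
  [0.0, -0.5, 2.5, 0.3, 0],
  [0.0, 0, 3.5, 0.4, 0],
  [0.0, 0, 3.5, 0.4, 0],
  [0.0, 0, 3.5, 0.4, 0],
], grip_force=35)

```text
time: 7.45
tcp_pos: [465.5, 22.8, 380.0]
eef_rot: [0.703, 0.069, 0.705, -0.069]
force: [0.8, 0.0, -2.6]
grip_width: 35.0
```

>>> apply_moves([
  [0.0, 0, 3.5, 0.4, 0],
  [0.0, 0, 3.5, 0.4, 0],
  [0.0, 0, 3.5, 0.4, 0],
  [0.0, 0, 3.5, 0.4, 0],
  [0.0, 0, 3.0, 0.4, 4],
])

```text
time: 7.95
tcp_pos: [518.2, 186.3, 379.5]
eef_rot: [0.7, 0.093, 0.702, -0.094]
force: [-0.2, -0.0, -3.0]
grip_width: 34.6
```

>>> apply_moves([
  [0.0, 0, 0, 0, 7],
  [0.0, 0, 0, 0, 8],
  [0.0, 0, 0, 0, 8],
  [0.0, 0, 0, 0, 8],
  [0.0, 0, 0, 0, 8],
])

```text
time: 8.45
tcp_pos: [517.9, 184.5, 379.4]
eef_rot: [0.628, 0.323, 0.629, -0.325]
force: [-0.4, 0.6, -3.7]
grip_width: 34.7
```

>>> apply_moves([
  [0.0, 0, 0, 0, 8],
  [0.0, 0, 0, 0, 8],
  [0.0, 0, 0, 0, 5],
  [0.0, 0, 0, 0, 2.7],
  [0.0, 0, 0, 0, 0],
])

```text
time: 8.95
tcp_pos: [518.0, 184.4, 379.7]
eef_rot: [0.549, 0.444, 0.551, -0.445]
force: [-0.0, 0.5, -3.8]
grip_width: 34.9
```

```bash
python3 look.py w8 wrist clamp_seat;python3 look.py s8 scene; python3 look.py t8 top
```

```text
clamp_seat [([280.3, 188.7], 0.71)]
9.05 [518.1678457  184.45733547 380.16152102] [-0.20318185  0.27894438 -4.09814656] 34.682204028728826
9.1 [518.27564416 184.45121988 380.41328689] [-1.42065767e-03  6.65965755e-01 -2.49079244e+00] 34.86798413795285
9.15 [518.34499767 184.50285823 380.65634419] [ 0.07827766 -0.57387694 -3.03864129] 34.99726248159183
```

View pics/w8.png

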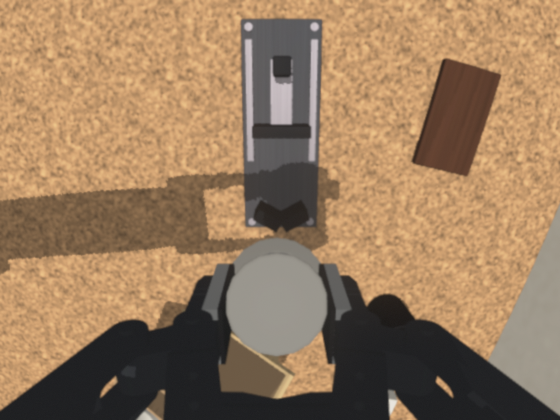

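View pics/s8.png

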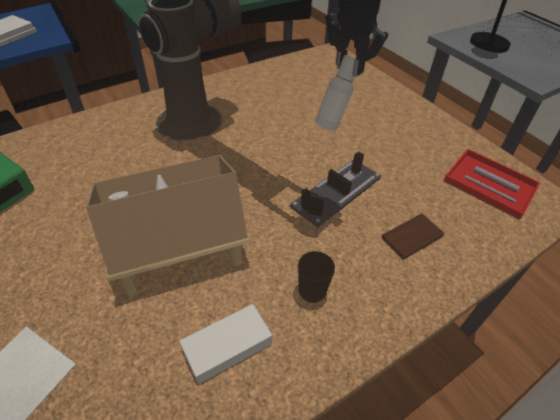

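View pics/t8.png

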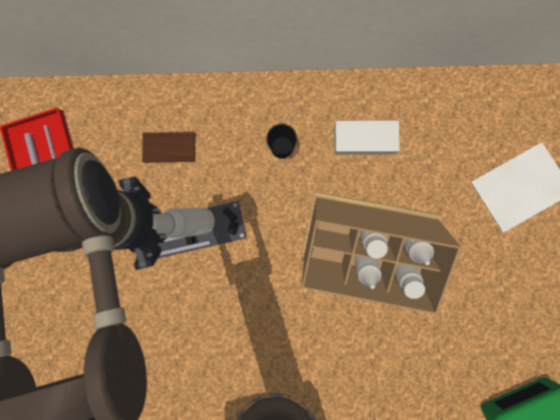

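```bash
python3 - <<'E'
from look import *
from scipy.optimize import least_squares
w=load("w8"); ct=ctrl.get_calibration("top")
K=np.array([[135,50,12],[135,-50,12],[-135,-50,12],[-135,50,12.]])
p=np.array([[242,19],[321,19],[317,227],[246,227.]])
def rz(a): return R.from_euler('z',a).as_matrix()
def f(q): return (proj("w",(rz(q[2])@K.T).T+[q[0],q[1],0],w)-p).ravel()
r=least_squares(f,[516,211,1.78]);print(r.x,np.degrees(r.x[2]),r.fun.round(1))
q=r.x
seat=rz(q[2])@[-80,0,12]+[q[0],q[1],0];grip=rz(q[2])@[86,0,70]+[q[0],q[1],0]
print(seat,grip,proj("w",[seat,grip],w))
s=ctrl.state();print(s["tcp_pos"],R.from_quat(s["eef_rot"],scalar_first=True).as_matrix().round(4))
E
```

```text
[517.47506757 213.11969992   1.78551241] 102.30232563348261 [-1.7 -0.5  1.8 -0.7  0.3  0.7 -0.4  0.9]
[534.52067112 134.95674578  12.        ] [499.15104376 297.14487562  70.        ] [[281.50972019 189.59744801]
 [282.12832114  55.88137691]]
[518.34499767 184.50285823 380.65634419] [[-1.000e-03  9.776e-01  2.106e-01]
 [-2.000e-04  2.106e-01 -9.776e-01]
 [-1.000e+00 -1.000e-03 -0.000e+00]]
```

>>> apply_moves([
  [0.0, 2.0, 0.5, -0.9, 0],
  [0.0, 4, 0, -0.9, 0],
  [0.0, 4, 0, 0, 0],
  [0.0, 4, 0, 0, 0],
  [0.0, 3, 0, 0, 0],
])

```text
time: 9.65
tcp_pos: [518.2, 202.9, 208.4]
eef_rot: [0.55, 0.443, 0.551, -0.445]
force: [0.1, -0.4, -3.7]
grip_width: 34.9
```

>>> apply_moves([
  [0.0, 2, 0, 0, 0],
  [0.0, 1, 0, 0, 0],
  [0.0, 0.5, 0, 0, 0],
  [0.0, 0, 0, 0, 0],
  [0.0, 0, 0, 0, 0],
])

```text
time: 10.15
tcp_pos: [520.8, 203.5, 177.7]
eef_rot: [0.551, 0.445, 0.549, -0.444]
force: [-0.0, 0.1, -2.8]
grip_width: 34.7
```

```bash
python3 look.py w9 wrist clamp_seat;python3 look.py s9 scene; python3 - <<'E'
import cv2
im=cv2.imread("pics/s9.png");cv2.imwrite("pics/s9z.png",cv2.resize(im[60:240,260:410],None,fx=4,fy=3.3))
E
```

```text
clamp_seat []
10.25 [520.78347308 203.50225947 177.87681476] [-0.4573547  -0.2046564  -2.34166667] 35.33037380907027
10.3 [520.6152933 203.4731949 177.7223724] [ 0.20626575 -0.66225881 -2.22881769] 34.91945728924297
```

View pics/w9.png

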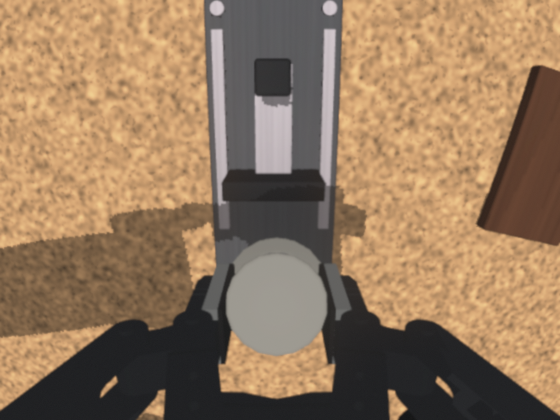

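View pics/s9z.png

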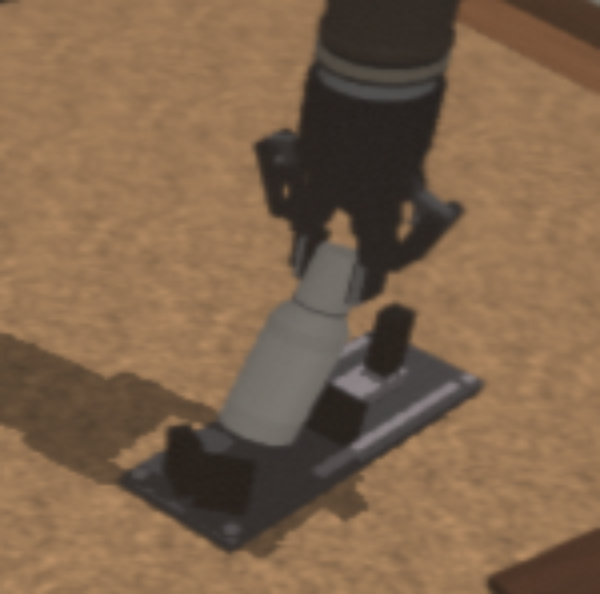

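>>> apply_moves([
  [0.0, 1, -0.1, 0, 0],
  [0.0, 0.6, 0, 0, 0],
  [0.0, 0.3, 0, 0, 0],
  [0.0, 0, 0, 0, 0],
  [0.0, 0, 0, 0, 0],
])

```text
time: 10.8
tcp_pos: [518.6, 202.9, 157.0]
eef_rot: [0.55, 0.444, 0.55, -0.445]
force: [0.1, -0.2, -3.0]
grip_width: 34.8
```

>>> apply_moves([
  [0.0, 0, 0, 0.5, 0],
  [0.0, 0, 0, 0.5, 0],
  [0.0, 0, 0, 0.5, 0],
  [0.0, 0, 0, 0.5, 0],
  [0.0, 0, 0, 0, 0],
])

```text
time: 11.3
tcp_pos: [523.2, 183.3, 157.5]
eef_rot: [0.549, 0.445, 0.55, -0.444]
force: [-0.8, 1.7, -2.7]
grip_width: 34.8
```

```bash
cat > sz.py <<'E'
from look import *
n=sys.argv[1]; look(n,[],"scene")
im=cv2.imread(f"pics/{n}.png");cv2.imwrite(f"pics/{n}z.png",cv2.resize(im[60:240,260:410],None,fx=5,fy=3.3*1.25)[:600*2][:, :750] if 0 else cv2.resize(im[90:235,270:400],None,fx=4.1,fy=4.1,interpolation=cv2.INTER_CUBIC))
s=ctrl.state();print(s["time"],s["tcp_pos"],s["force"],s["wrist_torque"],s["grip_width"])
E
python3 sz.py s10
```

```text
11.35 [523.11658078 183.46309289 157.47504483] [-0.33167996  1.42588613 -3.74757891] [0.6131312  0.04027992 0.02147736] 34.68287777119907
```

View pics/s10z.png

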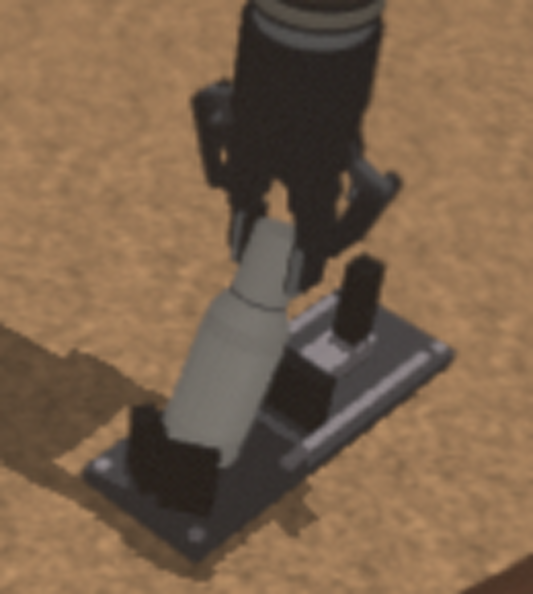

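Contact with the V has begun (1.5–2 N). Continue pushing to right the can.

>>> apply_moves([
  [0.0, 0, 0, 0.3, 0],
  [0.0, 0, 0, 0.3, 0],
  [0.0, 0, 0, 0.3, 0],
  [0.0, 0, 0, 0.3, 0],
  [0.0, 0, 0, 0, 0],
])

```text
time: 11.85
tcp_pos: [525.7, 171.3, 157.4]
eef_rot: [0.55, 0.445, 0.55, -0.444]
force: [-0.2, 2.4, -2.4]
grip_width: 35.0
```

```bash
python3 sz.py s11
```

```text
11.9 [525.61339312 171.37471342 157.31850054] [ 0.42076275  2.36090888 -0.68392541] [ 0.75915994  0.04545724 -0.00213525] 34.73733369024486
```

View pics/s11z.png

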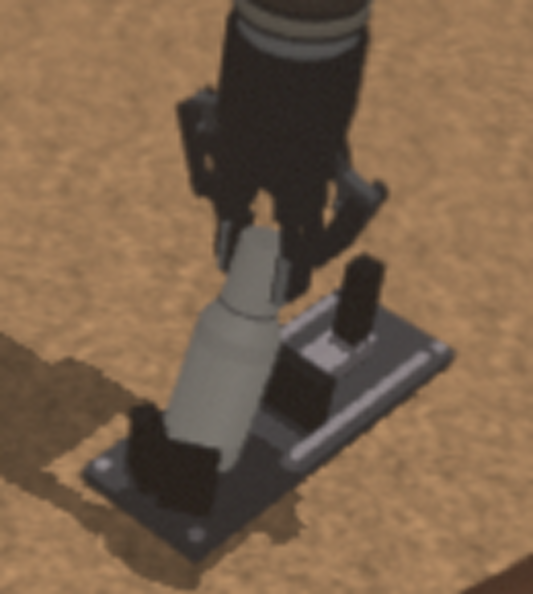

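>>> apply_moves([
  [0.0, 0, 0, 0.3, 0],
  [0.0, 0, 0, 0.3, 0],
  [0.0, 0, 0, 0.3, 0],
  [0.0, 0, 0, 0.3, 0],
  [0.0, 0, 0, 0.3, 0],
])

```text
time: 12.4
tcp_pos: [528.6, 156.7, 157.2]
eef_rot: [0.55, 0.444, 0.55, -0.445]
force: [-0.6, 3.2, -1.3]
grip_width: 34.8
```

```bash
python3 sz.py s12
```

```text
12.45 [528.67583642 156.25379256 157.23712048] [ 0.09355787  2.74240306 -1.89909184] [0.85611352 0.00292051 0.04259132] 35.1230259034447
```

View pics/s12z.png

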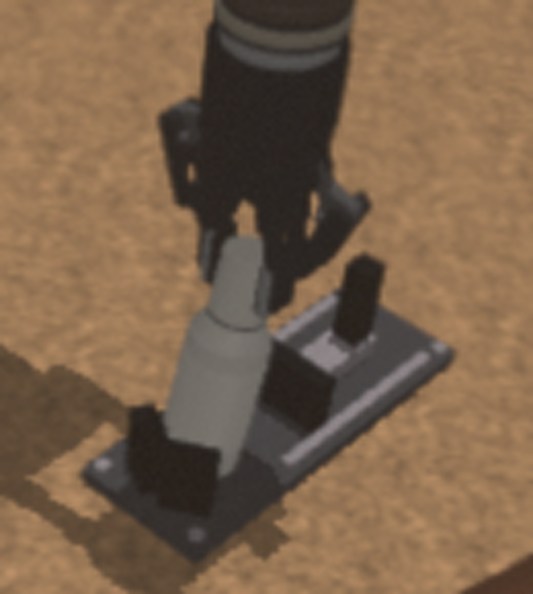

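>>> apply_moves([
  [0.0, 0, 0, 0.3, 0],
  [0.0, 0, 0, 0.3, 0],
  [0.0, 0, 0, 0.3, 0],
  [0.0, 0, 0, 0.3, 0],
  [0.0, 0, 0, 0.2, 0],
])

```text
time: 12.95
tcp_pos: [531.5, 143.0, 157.3]
eef_rot: [0.55, 0.444, 0.55, -0.445]
force: [-0.2, 3.8, -0.6]
grip_width: 34.8
```

```bash
python3 sz.py s13
```

```text
13.0 [531.57150688 142.80651451 157.24719783] [ 0.78527349  3.2698566  -2.13858773] [0.79470815 0.0155779  0.01390158] 34.96894984530041
```

View pics/s13z.png

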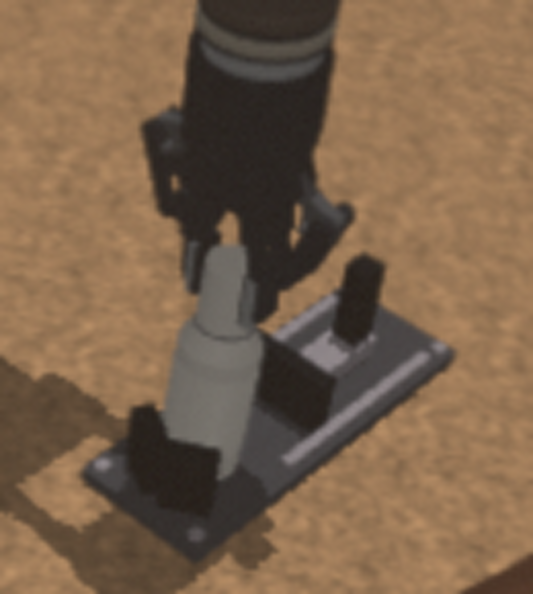

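```bash
python3 - <<'E'
from h import *
s=np.array([534,134.5,0])
for d in (0,5,10):
  P=[s+[0,0,z]+d*np.array([-.213,.977,0])*(z/150) for z in (14,58,106,118,164)]
  q=proj("scene",P); print(d,((q-[270,90])*4.1).round(0).tolist())
E
```

```text
0 [[198.0, 462.0], [205.0, 413.0], [213.0, 355.0], [215.0, 340.0], [223.0, 280.0]]
5 [[198.0, 462.0], [207.0, 411.0], [216.0, 352.0], [219.0, 337.0], [229.0, 276.0]]
10 [[199.0, 461.0], [209.0, 410.0], [220.0, 350.0], [223.0, 334.0], [235.0, 272.0]]
```

```bash
cat > ov.py <<'E'
from look import *
def ov(name,base,tilt,out,x0=270,y0=90,w=130,h=145,k=5):
    im=cv2.imread(f"pics/{name}.png"); im=cv2.resize(im[y0:y0+h,x0:x0+w],None,fx=k,fy=k*1.0,interpolation=cv2.INTER_CUBIC)
    u=np.array([-.213,.977,0]); l=np.array([.977,.213,0]); t=np.radians(tilt)
    z=np.array([0,0,1])*np.cos(t)+u*np.sin(t); u2=u*np.cos(t)-np.array([0,0,1])*np.sin(t)
    for hh,r in ((92,26),(104,18),(150,18)):
        a=np.linspace(0,2*np.pi,60)
        P=np.array(base)+hh*z+r*(np.cos(a)[:,None]*u2+np.sin(a)[:,None]*l)
        q=((proj("scene",P)-[x0,y0]+.5)*k).astype(int)
        cv2.polylines(im,[q],True,(0,0,255),1)
    for sgn in (-1,1):
        pass
    cv2.imwrite(f"pics/{out}.png",im[:600])
if __name__=="__main__": ov(sys.argv[1],[float(v) for v in sys.argv[2:5]],float(sys.argv[5]),sys.argv[6])
E
python3 ov.py s13 534 134.5 20 3 ov1; python3 ov.py s13 534 134.5 25 0 ov2
```

```text
(no output)
```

View pics/ov1.png

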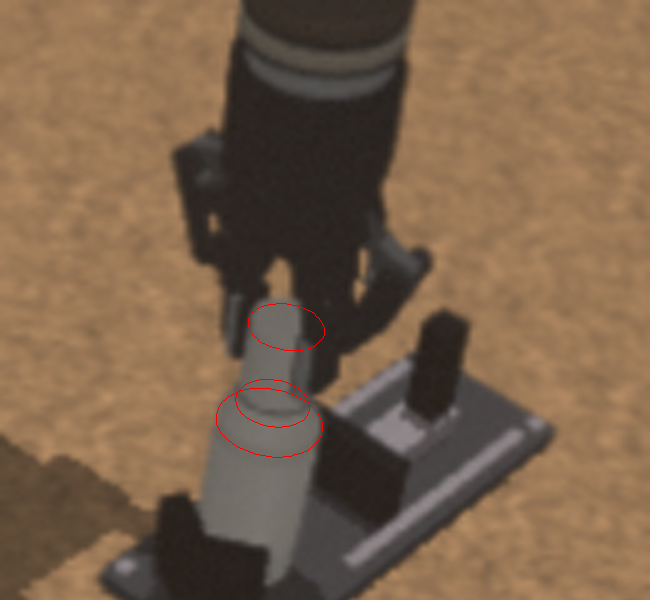

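View pics/ov2.png

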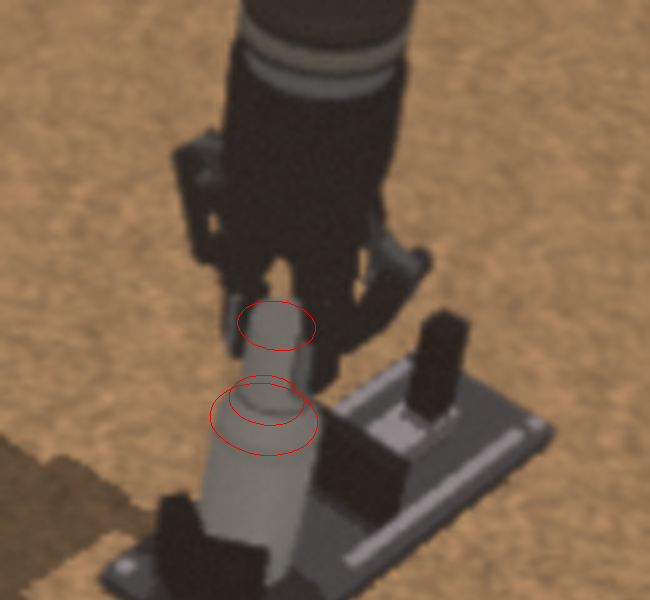

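>>> apply_moves([
  [0.0, 0, 0, 0.2, 0],
  [0.0, 0, 0, 0.2, 0],
  [0.0, 0, 0, 0.2, 0],
  [0.0, 0.2, 0, 0.1, 0],
  [0.0, 0, 0, 0, 0],
])

```text
time: 13.5
tcp_pos: [532.9, 136.3, 154.9]
eef_rot: [0.55, 0.444, 0.55, -0.445]
force: [0.6, 2.9, -2.8]
grip_width: 35.1
```

```bash
python3 sz.py s14; python3 ov.py s14 534 134.5 20 0 ov3
```

```text
13.55 [532.85529613 136.29050387 154.90967428] [ 0.99033142  2.91757876 -2.24775639] [ 0.78048976 -0.05218764 -0.03145624] 34.62170286681356
```

View pics/ov3.png

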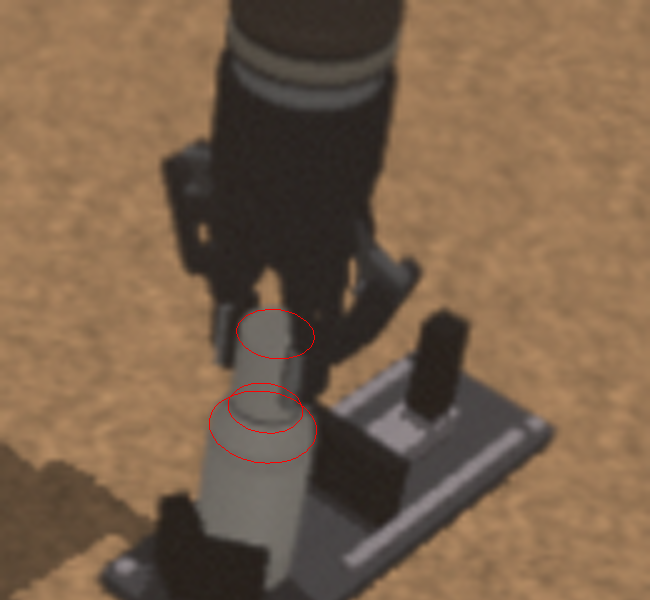

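>>> apply_moves([
  [0.0, 0.15, 0, 0.1, 0],
  [0.0, 0.15, 0, 0, 0],
  [0.0, 0.15, 0, 0, 0],
  [0.0, 0.15, 0, 0, 0],
  [0.0, 0, 0, 0, 0],
])

```text
time: 14.05
tcp_pos: [533.1, 135.4, 148.9]
eef_rot: [0.55, 0.444, 0.55, -0.444]
force: [0.5, 2.9, -3.9]
grip_width: 34.9
```

```bash
python3 sz.py s15; python3 ov.py s15 534 134.5 12 0 ov4
```

```text
14.1 [533.07127509 135.44535356 148.94735573] [ 0.63449453  1.85769834 -2.56267953] [ 0.82333258 -0.07200919 -0.00450639] 34.77486165651378
```

View pics/ov4.png

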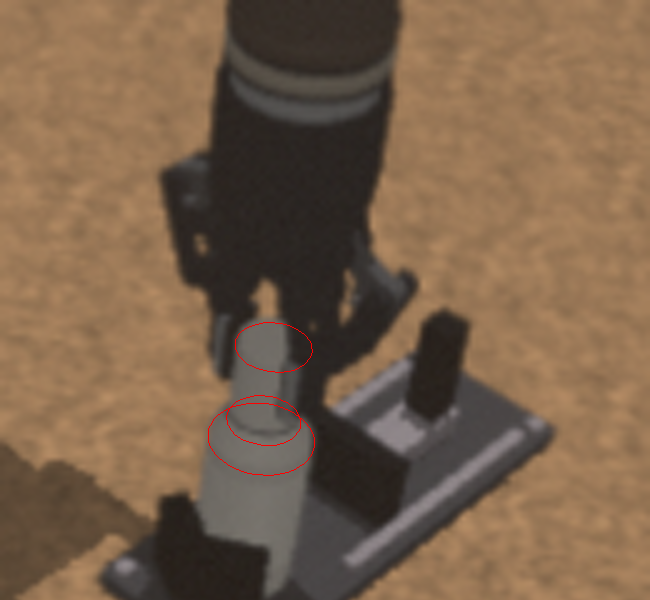

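>>> apply_moves([
  [0.0, 0.1, 0, 0, 0],
  [0.0, 0.1, 0, 0, 0],
  [0.0, 0.1, 0, 0, 0],
  [0.0, 0.1, 0, 0, 0],
  [0.0, 0, 0, 0, 0],
])

```text
time: 14.6
tcp_pos: [534.2, 135.0, 148.3]
eef_rot: [0.551, 0.444, 0.549, -0.444]
force: [-3.1, -0.1, 12.9]
grip_width: 34.7
```

>>> apply_moves([
  [0.0, -0.2, 0, 0, 0],
  [0.0, -0.05, 0, 0, 0],
  [0.0, 0, 0, 0, 0],
  [0.0, 0, 0, 0, 0],
  [0.0, 0, 0, 0, 0],
])

```text
time: 15.1
tcp_pos: [533.7, 135.3, 148.4]
eef_rot: [0.55, 0.444, 0.55, -0.444]
force: [-1.1, 0.2, 4.9]
grip_width: 34.8
```

```bash
python3 sz.py s16; python3 look.py w16 wrist; python3 ov.py s16 534 134.5 12 0 ov5
```

```text
15.15 [533.70870466 135.29680218 148.41512794] [-0.47471204  1.18221492  6.67051748] [0.28450297 0.27545789 0.05703744] 34.889654305617746
15.2 [533.73471271 135.28105817 148.42882185] [-0.73671893  0.32117579  5.07623193] 34.84457140919798
```

View pics/ov5.png

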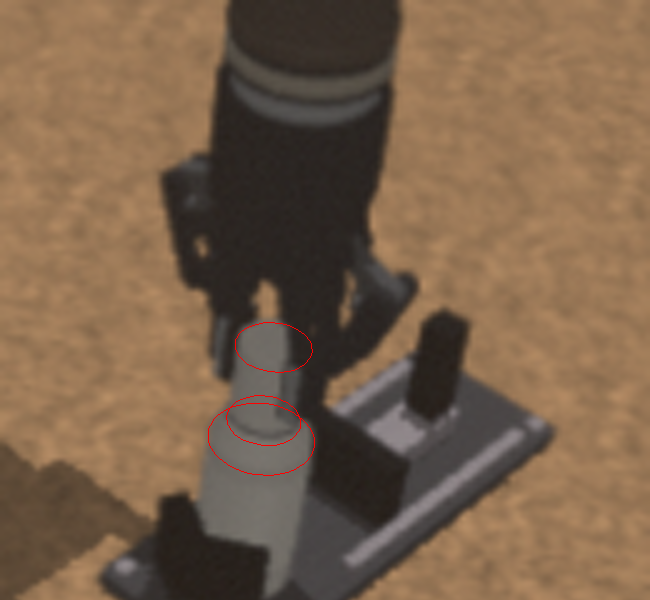

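View pics/w16.png

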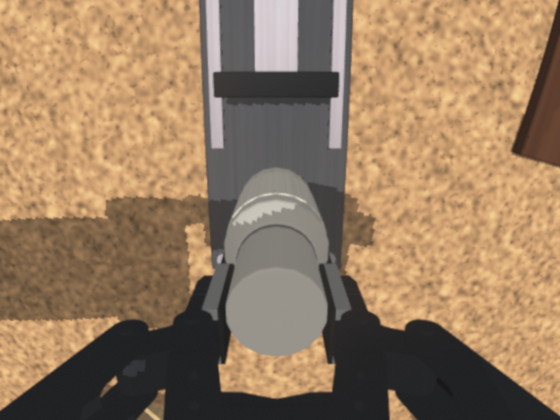

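>>> apply_moves([
  [0.0, -0.1, 0, 0, 0],
  [0.0, 0, 0, 0, 0],
  [0.45, 0, 0, 0, 0],
  [0.6, 0, 0, 0, 0],
  [0.75, 0, 0, 0, 0],
])

```text
time: 15.7
tcp_pos: [532.8, 135.2, 148.3]
eef_rot: [0.55, 0.444, 0.55, -0.445]
force: [-0.4, -0.0, -0.2]
grip_width: 63.3
```

```bash
python3 sz.py s17; python3 look.py w17 wrist; python3 ov.py s17 534 134.5 12 0 ov6
```

```text
15.75 [532.85593827 135.24216948 148.4494564 ] [ 0.12866759 -0.05479444  0.6851568 ] [0.02225201 0.01129963 0.0229746 ] 64.07666082525913
15.8 [532.9425165  135.30148831 148.52099109] [-0.40977524 -0.68733669  0.38617251] 63.90640257255376
```

View pics/ov6.png

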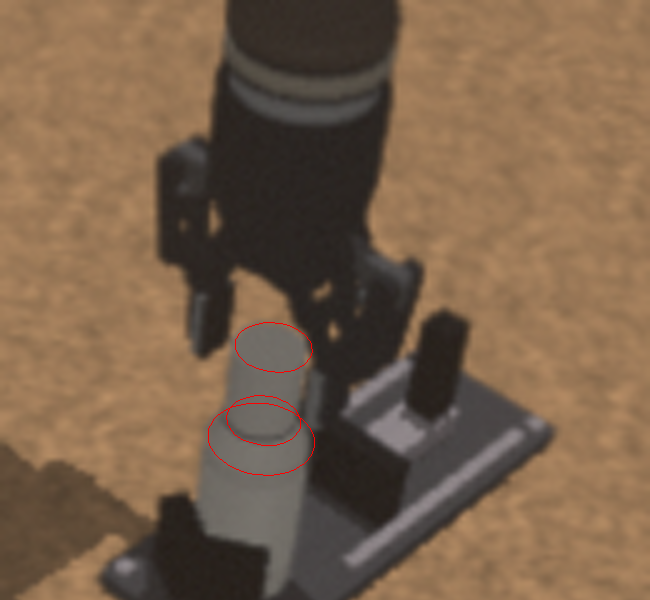

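View pics/w17.png

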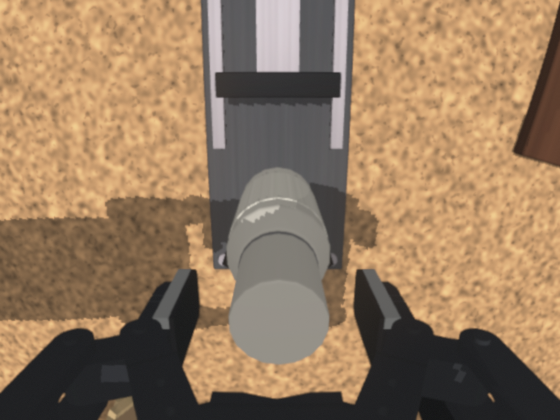

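>>> apply_moves([
  [0.75, -1.0, 0, 0, 0],
  [0.75, -2, 0, 0, 0],
  [0.75, -3, 0, 0, 0],
  [0.75, -2.5, 0, 0, 0],
  [0.75, -1, 0, 0, 0],
])

```text
time: 16.3
tcp_pos: [535.1, 135.8, 247.7]
eef_rot: [0.551, 0.446, 0.549, -0.443]
force: [1.1, 0.2, 0.3]
grip_width: 63.7
```

>>> apply_moves([
  [0.75, 0, 0, -4, 0],
  [0.75, 0, 0, -4.5, 0],
  [0.75, 0, 0, -4.5, 0],
  [0.75, 0, 0, -3.5, 0],
  [0.75, 0, 0, 0, 0],
])

```text
time: 16.8
tcp_pos: [497.0, 300.6, 243.5]
eef_rot: [0.55, 0.443, 0.552, -0.443]
force: [0.4, -0.1, -0.0]
grip_width: 64.1
```

```bash
python3 look.py w18 wrist jaw_grip; python3 look.py t18 top; python3 look.py s18 scene
```

```text
jaw_grip [([276.7, 208.0], 0.69)]
16.9 [497.84980199 297.16510912 243.21528059] [-0.24594429  0.27986111  0.2193888 ] 64.1558332262361
16.95 [498.1497667  296.36235471 243.21043598] [ 0.16035477  1.28160058 -0.11700472] 64.18115753242289
17.0 [498.41657225 295.91271362 243.34556808] [-0.5513229  -0.01196445 -0.85867789] 64.06265100050081
```

View pics/w18.png

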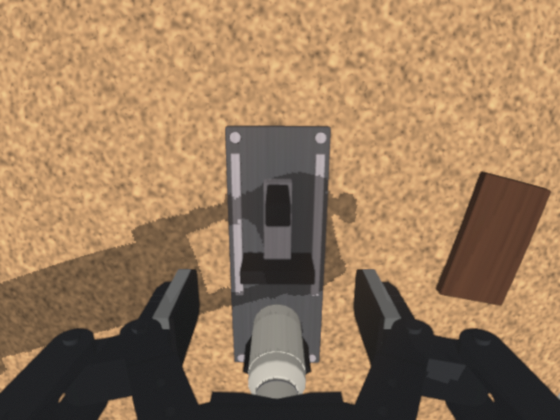

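View pics/s18.png

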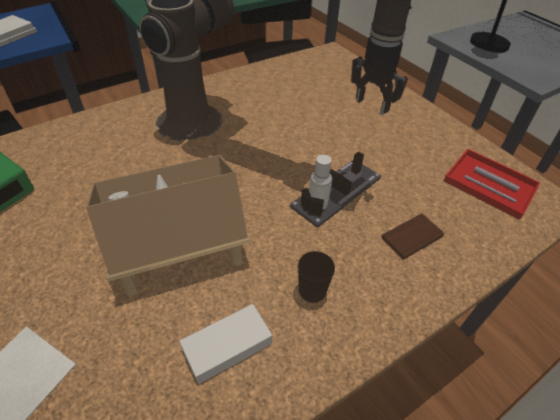

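```bash
python3 - <<'E'
from look import *
w=load("w18"); s=ctrl.state(); t=s["tcp_pos"]; u=np.array([-.213,.977,0]); l=np.array([.977,.213,0])
print(t)
for nm,c in (("tcp",np.array([t[0],t[1],0])),("model",np.array([534,134.5,0])+166*u)):
    P=[c+[0,0,70]]+[c+[0,0,z]+a*u+b*l for z in (92,30) for a in(-10,10) for b in (-10,10)]
    print(nm,c,proj("w",P,w).round(0).tolist())
# plate corners
K=np.array([[135,50,12],[135,-50,12],[-135,-50,12],[-135,50,12.]])
from scipy.optimize import least_squares
p=np.array([[226,126],[329,126],[320,361],[235,361.]])
rz=lambda a:R.from_euler('z',a).as_matrix()
f=lambda q:(proj("w",(rz(q[2])@K.T).T+[q[0],q[1],0],w)-p).ravel()
r=least_squares(f,[517,212,1.785]);q=r.x;print(q,r.fun.round(1),"seat",rz(q[2])@[-80,0,12]+[q[0],q[1],0],"grip",rz(q[2])@[86,0,70]+[q[0],q[1],0])
im=cv2.imread("pics/w18.png"); cv2.imwrite("pics/w18z.png",cv2.resize(im[110:380,210:350],None,fx=4,fy=2.2) if 0 else cv2.resize(im[170:300,215:345],None,fx=4.5,fy=4.5,interpolation=cv2.INTER_CUBIC))
E
```

```text
[498.41657225 295.91271362 243.34556808]
tcp [498.41657225 295.91271362   0.        ] [[277.0, 195.0], [264.0, 215.0], [290.0, 215.0], [264.0, 190.0], [290.0, 190.0], [266.0, 194.0], [288.0, 194.0], [266.0, 173.0], [288.0, 173.0]]
model [498.642 296.682   0.   ] [[278.0, 194.0], [265.0, 214.0], [291.0, 214.0], [265.0, 189.0], [291.0, 189.0], [267.0, 193.0], [288.0, 193.0], [267.0, 172.0], [288.0, 172.0]]
[516.83929415 214.57462849   1.78781486] [-2.1 -0.8  2.1 -0.9  0.4  1.5 -0.4  1.6] seat [534.06481814 136.45112803  12.        ] grip [498.32185587 298.55739148  70.        ]
```

View pics/w18z.png

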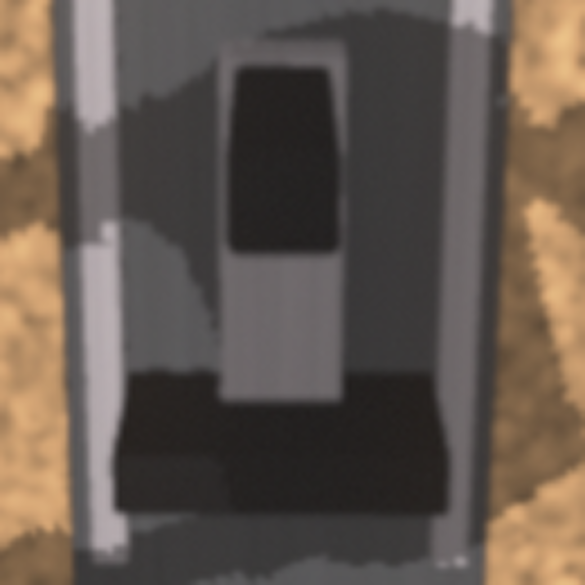

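>>> apply_moves([
  [0.75, 2, 0, 0.5, 0],
  [0.75, 3, 0, 0.4, 0],
  [0.75, 3, 0, 0, 0],
  [0.75, 2, 0, 0, 0],
  [0.75, 0, 0, 0, 0],
])

```text
time: 17.5
tcp_pos: [498.1, 285.1, 140.1]
eef_rot: [0.548, 0.442, 0.551, -0.448]
force: [0.5, -0.5, 0.3]
grip_width: 64.1
```

```bash
python3 look.py w19 wrist jaw_grip
```

```text
jaw_grip [([283.0, 237.4], 0.71)]
17.6 [500.7727733  286.95625258 143.82516958] [-0.3139034   0.14137082  0.41347456] 63.974024232966556
```

View pics/w19.png

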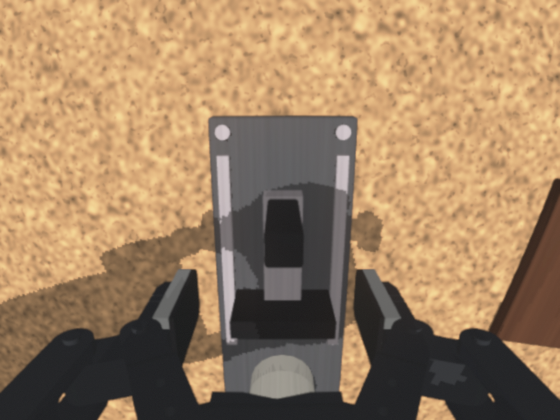

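```bash
python3 - <<'E'
from look import *
w=load("w19"); t=ctrl.state()["tcp_pos"]; u=np.array([-.213,.977,0]); l=np.array([.977,.213,0])
c=np.array([t[0],t[1],0]);print(t)
P=[c+[0,0,z]+a*u+b*l for z in (92,30) for a in(-10,10) for b in (-10,10)]
print(proj("w",P,w).round(0).tolist())
E
```

```text
[500.7727733  286.95625258 143.82516958]
[[264.0, 268.0], [303.0, 268.0], [263.0, 231.0], [304.0, 231.0], [268.0, 226.0], [298.0, 226.0], [267.0, 197.0], [298.0, 197.0]]
```

>>> apply_moves([
  [0.75, 2, 0, 0, 0],
  [0.75, 2, 0, 0, 0],
  [0.75, 2, 0, 0, 0],
  [0.75, 1, 0, 0, 0],
  [0.75, 0, 0, 0, 0],
])

```text
time: 18.1
tcp_pos: [500.4, 287.7, 73.6]
eef_rot: [0.55, 0.444, 0.55, -0.445]
force: [-0.1, 0.5, -0.1]
grip_width: 64.0
```

>>> apply_moves([
  [0.3, 0, 0, 0, 0],
  [0, 0, 0, 0, 0],
  [0, 0, 0, 0, 0],
  [0, 0, 0, 0, 0],
  [0, 0, 0, 0, 0],
], grip_force=60)

```text
time: 18.6
tcp_pos: [500.7, 288.4, 75.2]
eef_rot: [0.55, 0.445, 0.55, -0.444]
force: [-1.7, -0.4, 5.2]
grip_width: 18.8
```

```bash
python3 sz.py s20
```

```text
18.65 [500.7308316  288.37302437  75.24841292] [-2.54131659 -0.78318875  5.74631362] [-0.05628588  0.41088402  0.00736566] 18.989046642606937
```

View pics/s20z.png

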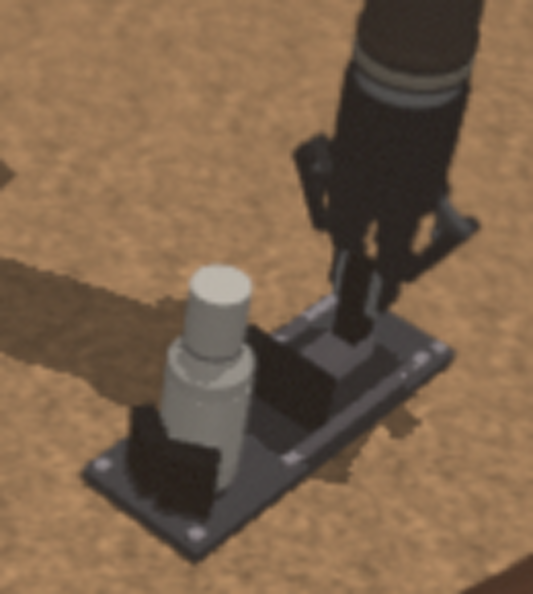

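>>> apply_moves([
  [0, 0, 0, 1, 0],
  [0, 0, 0, 1, 0],
  [0, 0, 0, 1, 0],
  [0, 0, 0, 1, 0],
  [0, 0, 0, 0.3, 0],
])

```text
time: 19.15
tcp_pos: [509.9, 245.9, 75.2]
eef_rot: [0.55, 0.445, 0.55, -0.444]
force: [-4.3, 1.7, 6.6]
grip_width: 19.4
```

```bash
python3 sz.py s21
```

```text
19.2 [509.96110553 245.55505096  75.22294328] [-2.0983951  -0.32171185  6.87736244] [-0.14500839  0.40543729 -0.00741993] 19.040458926923066
```

View pics/s21z.png

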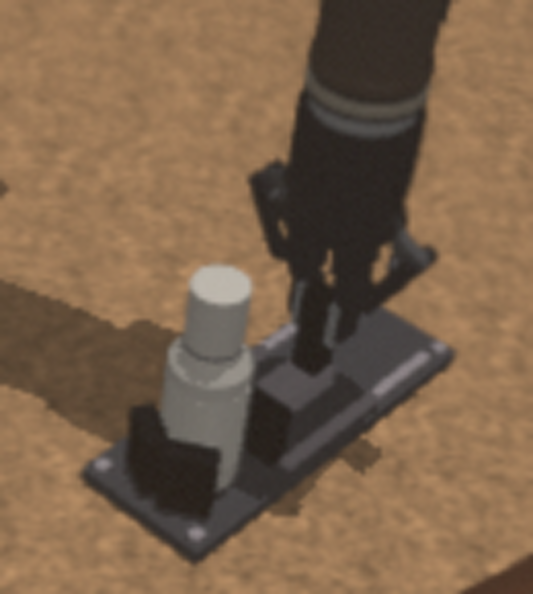

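>>> apply_moves([
  [0, 0, 0, 0.2, 0],
  [0, 0, 0, 0.2, 0],
  [0, 0, 0, 0.1, 0],
  [0, 0, 0, 0.1, 0],
  [0, 0, 0, 0, 0],
])

```text
time: 19.7
tcp_pos: [510.9, 241.1, 75.2]
eef_rot: [0.55, 0.445, 0.55, -0.444]
force: [-3.0, 2.4, 5.7]
grip_width: 19.4
```

>>> apply_moves([
  [0, 0, 0, 0.1, 0],
  [0, 0, 0, 0.1, 0],
  [0, 0, 0, 0, 0],
  [0, 0, 0, 0, 0],
  [0, 0, 0, 0, 0],
])

```text
time: 20.2
tcp_pos: [511.0, 240.9, 75.3]
eef_rot: [0.549, 0.446, 0.551, -0.443]
force: [-4.6, 8.1, 6.3]
grip_width: 19.3
```

>>> apply_moves([
  [0, 0, 0, 0.1, 0],
  [0, 0, 0, 0, 0],
  [0, 0, 0, 0, 0],
  [0, 0, 0, 0, 0],
  [0, 0, 0, 0, 0],
])

```text
time: 20.7
tcp_pos: [511.0, 240.9, 75.3]
eef_rot: [0.548, 0.447, 0.551, -0.443]
force: [-4.6, 11.8, 5.6]
grip_width: 18.8
```

```bash
python3 look.py w22 wrist;python3 sz.py s22
```

```text
20.75 [510.95412582 240.87267743  75.2869642 ] [-4.58697279 11.33436965  5.24054451] 19.098260092172797
20.8 [510.95732079 240.88141722  75.29017521] [-5.69130443 11.6739761   6.07427385] [1.37248885 0.80991757 0.09923442] 19.308374368295937
```

View pics/s22z.png

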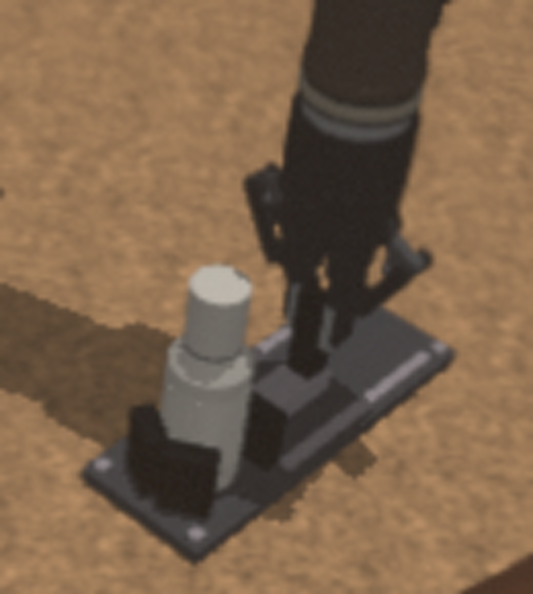

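View pics/w22.png

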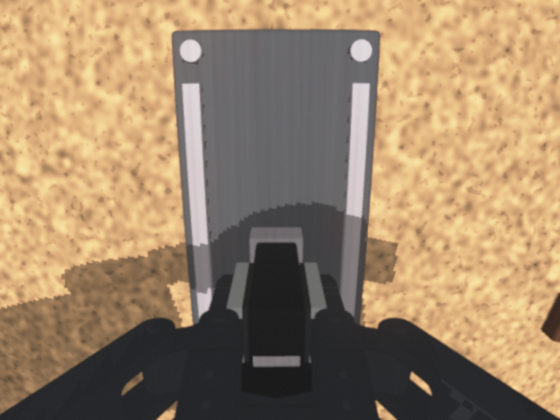

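>>> apply_moves([
  [0, 0, 0, 0.1, 0],
  [0, 0, 0, 0, 0],
  [0, 0, 0, 0, 0],
  [0, 0, 0, -0.1, 0],
  [0, 0, 0, -0.1, 0],
])

```text
time: 21.3
tcp_pos: [510.9, 241.0, 75.3]
eef_rot: [0.549, 0.446, 0.551, -0.443]
force: [-3.8, 6.1, 6.0]
grip_width: 18.7
```

>>> apply_moves([
  [0, 0, 0, -0.08, 0],
  [0, 0, 0, 0, 0],
  [0.3, 0, 0, 0, 0],
  [0.5, 0, 0, 0, 0],
  [0.75, 0, 0, 0, 0],
])

```text
time: 21.8
tcp_pos: [511.0, 238.5, 73.6]
eef_rot: [0.55, 0.444, 0.55, -0.445]
force: [0.5, -0.2, -1.0]
grip_width: 53.9
```

>>> apply_moves([
  [0.75, 0, 0, 0, 0],
  [0.75, -1, 0, 0, 0],
  [0.75, -3, 0, 0, 0],
  [0.75, -4, 0, 0, 0],
  [0.75, -4, 0, 0, 0],
])

```text
time: 22.3
tcp_pos: [510.5, 238.6, 195.1]
eef_rot: [0.55, 0.444, 0.55, -0.445]
force: [0.7, 1.3, 0.2]
grip_width: 64.3
```

>>> apply_moves([
  [0.75, -3, 0, -3, 0],
  [0.75, -2, 0, -4, 0],
  [0.75, 0, 0, -3, 0],
  [0.75, 0, 0, 0, 0],
  [0.75, 0, 0, 0, 0],
])

```text
time: 22.8
tcp_pos: [489.6, 336.8, 244.1]
eef_rot: [0.551, 0.444, 0.55, -0.444]
force: [-0.1, -0.3, -0.3]
grip_width: 63.8
```

```bash
python3 look.py w23 wrist clamp_seat jaw_grip;python3 sz.py s23
```

```text
clamp_seat []
jaw_grip [([276.7, 298.0], 0.77)]
22.95 [489.86283747 335.45025725 243.19059633] [ 0.52626144 -0.42089782 -0.49996477] 64.01427880059263
23.0 [489.94649992 335.4335482  243.18690555] [0.42830113 0.14934637 0.44244873] [ 0.01865215 -0.05299351 -0.02234936] 63.993432866890245
```

View pics/s23z.png

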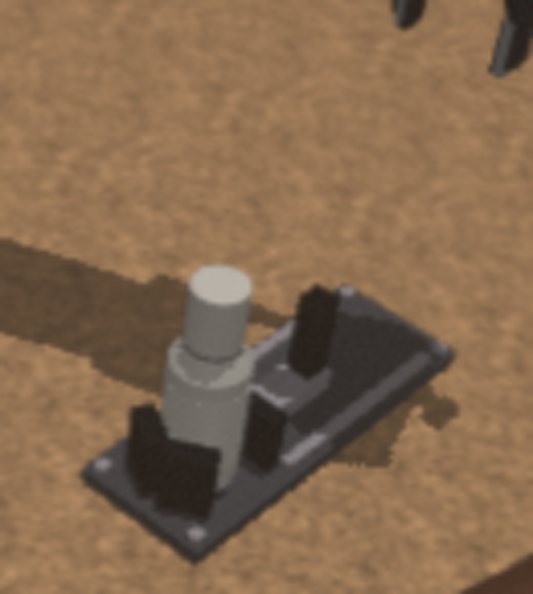

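View pics/w23.png

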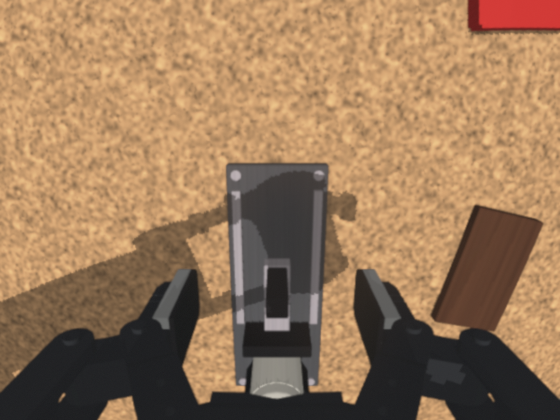

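>>> apply_moves([
  [0.75, -2, -4, -2, 0],
  [0.75, -2, -4, -2, 0],
  [0.75, -2, -4, -2, 0],
  [0.75, 0, -4, -2, 0],
  [0.75, 0, -3, 0, 0],
])

```text
time: 23.5
tcp_pos: [285.7, 375.7, 304.6]
eef_rot: [0.55, 0.445, 0.55, -0.444]
force: [0.6, -0.3, -0.2]
grip_width: 64.5
```

>>> apply_moves([
  [0.75, 0, 0, -4, 0],
  [0.75, 0, 0, -4, 0],
  [0.75, 0, 0, -3, 0],
  [0.75, 0, 0, 0, 0],
  [0.75, 0, 0, 0, 0],
])

```text
time: 24.0
tcp_pos: [264.5, 482.0, 303.1]
eef_rot: [0.55, 0.444, 0.55, -0.445]
force: [0.1, 0.8, -0.1]
grip_width: 63.9
```

```bash
python3 look.py t24 top spray_can_center clamp_seat jaw_grip; python3 look.py s24 scene spray_can_center clamp_seat jaw_grip; python3 - <<'E'
import cv2
im=cv2.imread("pics/t24.png");cv2.imwrite("pics/t24z.png",cv2.resize(im[190:270,130:255],None,fx=6,fy=6,interpolation=cv2.INTER_CUBIC))
im=cv2.imread("pics/s24.png");cv2.imwrite("pics/s24z.png",cv2.resize(im[150:240,285:385],None,fx=6.5,fy=6.5,interpolation=cv2.INTER_CUBIC))
E
```

```text
spray_can_center [([216.0, 223.0], 0.56), ([168.4, 149.2], 0.48), ([282.6, 146.1], 0.28)]
clamp_seat [([225.5, 227.4], 0.87)]
jaw_grip [([173.0, 231.0], 0.71), ([406.9, 278.2], 0.4)]
24.2 [264.87344184 481.36882539 303.60465936] [0.61309247 0.13139408 0.42191969] 64.20560080387615
spray_can_center [([320.4, 181.9], 0.81), ([316.6, 204.4], 0.72), ([343.3, 167.6], 0.69)]
clamp_seat [([316.7, 200.7], 0.76), ([225.6, 345.1], 0.51)]
jaw_grip [([343.1, 170.0], 0.88)]
24.4 [264.65262567 482.08129109 303.93981281] [-0.63366538  0.10738188 -0.48349693] 63.86604820962048
```

View pics/t24z.png

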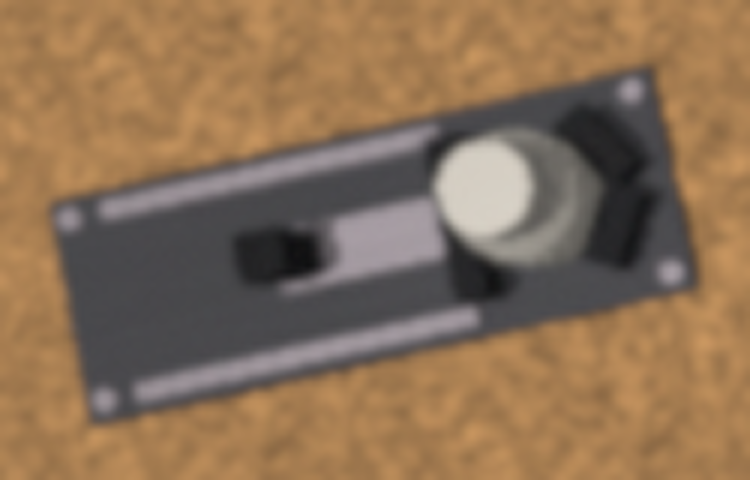

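View pics/s24z.png

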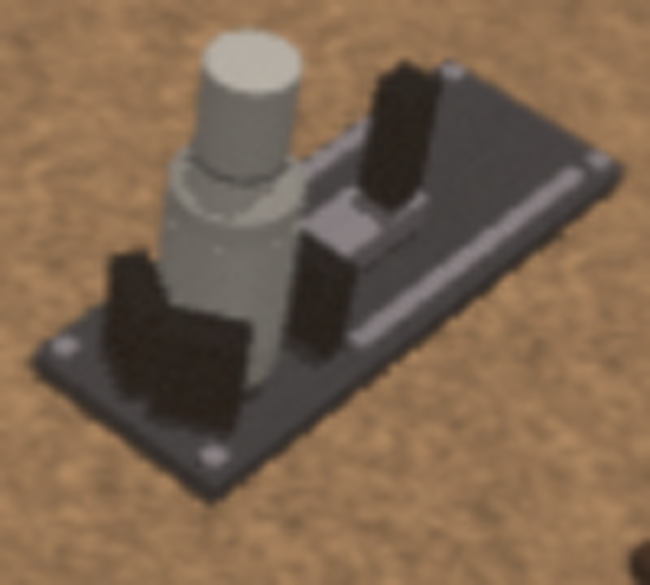

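View pics/t24.png

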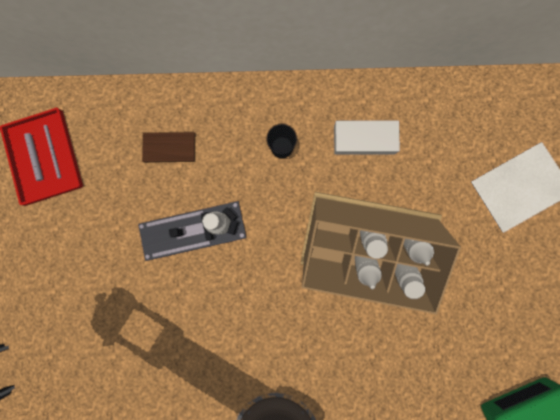

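```bash
python3 - <<'E'
from look import *
from scipy.optimize import least_squares
ct=ctrl.get_calibration("top")
K=np.array([[135,-50,12],[-135,-50,12],[-135,50,12],[135,50,12.]])
p=np.array([[55,202],[652,68],[695,288],[92,420.]])/6+[130,190]-.4
rz=lambda a:R.from_euler('z',a).as_matrix()
f=lambda q:(proj("top",(rz(q[2])@K.T).T+[q[0],q[1],0],ct)-p).ravel()
q=least_squares(f,[516,211,1.78]).x;print(q)
T=lambda P:(rz(q[2])@np.atleast_2d(P).T).T+[q[0],q[1],0]
im=cv2.imread("pics/t24.png");im=cv2.resize(im[190:270,130:255],None,fx=6,fy=6,interpolation=cv2.INTER_CUBIC)
def dr(P,c): cv2.polylines(im,[((proj("top",T(P),ct)-[130,190]+.5)*6).astype(int)],True,c,1)
a=np.linspace(0,2*np.pi,60)
for h,r in((92,26),(104,18),(150,18)): dr(np.c_[-80+r*np.cos(a),r*np.sin(a),0*a+12+h],(0,0,255))
for z in (92,): dr(np.array([[26+x,y,z] for x,y in((-10,-10),(10,-10),(10,10),(-10,10))]),(0,255,0))
dr(np.array([[-54,-40,57],[-54,40,57.]]),(255,255,0))
cv2.imwrite("pics/ovt.png",im)
E
```

```text
[517.33524331 211.78816003   1.77583277]
```

View pics/ovt.png

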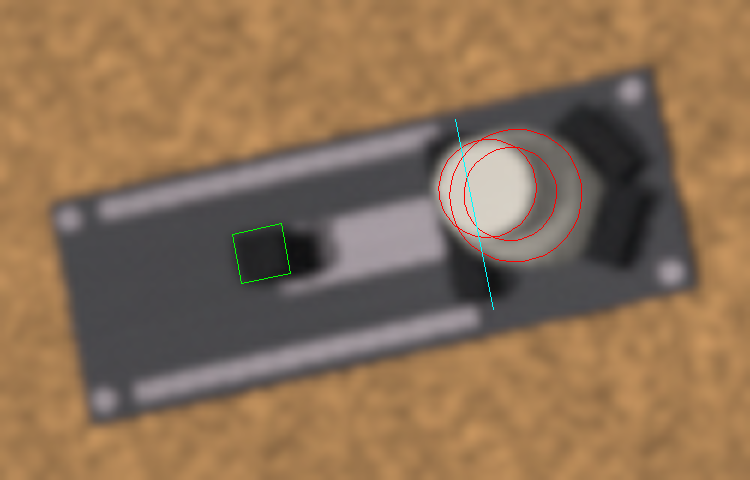

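```bash
python3 - <<'E'
from workcell import ctrl
print(ctrl.state()["time"],ctrl.finish_job())
E
```

```text
the job is handed in; nothing more can be done
24.4 None
```

I lifted the spray can out of the far-row +y cell and set it in the clamp. Then I closed the sliding jaw on it by its post, let go, moved the arm clear and handed the job in at 24.4 s.

- **Righting the can:** The moves cannot tilt the tool, so the can came out leaning 25°. I turned it so its base faced the V and pushed it against the V at about 3 N until it stood upright. I then lowered it onto the plate (peak about 16 N), released it and saw it standing upright.
- **Closing the jaw:** The jaw stopped firmly against the can, and the push read about 12 N. I added a small further push that was not read at its peak, then relaxed it before letting go.
- **Last checks:** In the final top picture the post lies on the position expected for a closed jaw (travel about 0.060). The can's cap is about 1.5 mm from where it should be when home in the V. The other bottles, cup, box and notebook look unmoved.
- **What disagreed:**
    - Heights from picture triangulation came out 5 to 10 mm lower than the text. I trusted the contact force for the final lowering.
    - The sliding jaw was already about 10 mm in from wide open at the start.
    - Jaw travel and can position were only judged from pictures, to about 2 mm; I had no direct reading of either.

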